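# Clip two glass tubes into a bench rotator

## Task

On the tube rotator two of the three clip rails are already full: turn the drum by its peg wheel until the empty rail is straight up at the top. Then take the two capped glass tubes from the green-ribbed tray and press them sideways into the clips of that rail, end to end, until each tube has snapped fully home in both of its clips. The tubes are glass, so do not ram them, and leave the amber bottle, the tip box and the beaker where they stand.

Things in the scene. Friction and masses are not known exactly. Their poses are not given: they have to be found in the camera images.
- stand: Fixed white frame of the rotator: base plate 150 x 350 x 12 mm (own x, y, z), uprights 120 mm high at y = +-152 mm, grey drive housing (top at 127 mm) beyond the -y upright to y = -197 mm. Origin: centre of its underside on the bench, z up. The drum's axle runs along its y axis, 105 mm above the origin.
- drum (a joint): Angle (rad) of the drum with its peg wheel. At 0 or any full turn the empty rail is straight up; positive carries the top towards the stand's +x. No stops; stays where left (friction 0.45 N m). Starts with the empty rail 86 to 180 degrees off the top. Its three rails are 120 degrees apart; two hold fixed tubes, out to 76 mm from the axle.
- wheel_hub (a point): Point on the axle amid the wheel's five pegs, 200 mm from the drum's middle towards the stand's +y; turns with the drum: z points to the empty rail's side, y along the axle. The black wheel, radius 60 mm, lies 28 to 38 mm inboard (-y) of it.
- yellow_peg (a point): Middle of the wheel's yellow peg, on the side of the empty rail, 50 mm from the axle. Four steel pegs like it follow every 72 degrees around the wheel. Each is 12 mm thick and sticks out 50 mm parallel to the axle (25 mm either side of this point); it can be pinched from above and led round in an arc, turning between the fingers.
- rail_mid (a point): Middle of the top of the empty rail's aluminium bar (12 mm wide, 270 mm long); y along it, z outward from the axle. The whole rail with its clips and seats rides on soft springs: it sinks towards the axle by about 10 mm per 10 N, up to 20 mm, and comes back. So a tube moved just to the seat as first measured is not in yet: push on down after it until both clips snap.
- seat_a (a point): Where a home tube's axis lies, at its glass middle: first place of the empty rail, 66 mm from the drum's middle to -y, 64 mm from the axle, 18 mm above the bar. y along the rail, z out through the clips' mouths. Two orange spring clips, 12 mm long, at 30 mm either way along y, 48 mm free between. A tube meets their lips 15 mm above the seat and needs about 6 to 10 N per clip.
- seat_b (a point): The same for the second place of the empty rail, 66 mm from the drum's middle towards +y. Either tube may go in either place, cap towards either end; the cap is too thick for the clips.
- tray: White fixed tray 140 x 130 mm (x, y) with two green ribs along x at y = +-36 mm, 8 mm thick, holding the tubes between posts (tops 36 mm above the bench); tubes along y at x = -35 and +35 mm. Origin: centre of its underside on the bench.
- tube_1: Capped glass tube, 20 mm thick, about 45 g, along its own y axis. Origin: on the axis at the middle of the 96 mm glass length; the blue cap (24 mm thick, 14 mm long) is at +y, from 48 to 62 mm. It starts with its axis 34 mm above the bench; between the ribs 64 mm of glass are free to grip.
- tube_2: A second tube like tube_1.
- amber_bottle: Bystander: amber bottle 60 mm wide, 130 mm high. Origin: centre of its underside.
- tip_box: Bystander: blue pipette-tip box with clear lid, 87 x 127 x 65 mm. Origin: centre of its underside.
- beaker: Bystander: glass beaker 64 mm wide, 75 mm high. Origin: centre of its underside.

How it is judged:
On the way, in this order (a step that is already met when the one before it is completed fails the run):
1. the empty rail has been turned to the top (angle between seat_a's own z axis and vertical below 0.2 rad), for 0.2 s.
2. a first tube is home in both its clips (((x of tube_1 in the frame of seat_a between -0.003 and 0.003 m and y of tube_1 in the frame of seat_a between -0.009 and 0.009 m and z of tube_1 in the frame of seat_a between -0.0025 and 0.0025 m and angle between the y axis of tube_1 and the y axis of seat_a, either way round below 0.06 rad) or (x of tube_1 in the frame of seat_b between -0.003 and 0.003 m and y of tube_1 in the frame of seat_b between -0.009 and 0.009 m and z of tube_1 in the frame of seat_b between -0.0025 and 0.0025 m and angle between the y axis of tube_1 and the y axis of seat_b, either way round below 0.06 rad) or (x of tube_2 in the frame of seat_a between -0.003 and 0.003 m and y of tube_2 in the frame of seat_a between -0.009 and 0.009 m and z of tube_2 in the frame of seat_a between -0.0025 and 0.0025 m and angle between the y axis of tube_2 and the y axis of seat_a, either way round below 0.06 rad) or (x of tube_2 in the frame of seat_b between -0.003 and 0.003 m and y of tube_2 in the frame of seat_b between -0.009 and 0.009 m and z of tube_2 in the frame of seat_b between -0.0025 and 0.0025 m and angle between the y axis of tube_2 and the y axis of seat_b, either way round below 0.06 rad))), for 0.2 s.
At the end, for the whole second after the job is handed in: Empty rail within 0.2 rad of straight up; one tube in each of its places: glass middle within 9 mm of the seat along the rail, 3 mm sideways, 2.5 mm in depth, axis within 0.06 rad of the rail (both clips snapped); at rest; bystanders within 30 mm of their start (angle between seat_a's own z axis and vertical below 0.2 rad and (((x of tube_1 in the frame of seat_a between -0.003 and 0.003 m and y of tube_1 in the frame of seat_a between -0.009 and 0.009 m and z of tube_1 in the frame of seat_a between -0.0025 and 0.0025 m and angle between the y axis of tube_1 and the y axis of seat_a, either way round below 0.06 rad) and (x of tube_2 in the frame of seat_b between -0.003 and 0.003 m and y of tube_2 in the frame of seat_b between -0.009 and 0.009 m and z of tube_2 in the frame of seat_b between -0.0025 and 0.0025 m and angle between the y axis of tube_2 and the y axis of seat_b, either way round below 0.06 rad)) or ((x of tube_1 in the frame of seat_b between -0.003 and 0.003 m and y of tube_1 in the frame of seat_b between -0.009 and 0.009 m and z of tube_1 in the frame of seat_b between -0.0025 and 0.0025 m and angle between the y axis of tube_1 and the y axis of seat_b, either way round below 0.06 rad) and (x of tube_2 in the frame of seat_a between -0.003 and 0.003 m and y of tube_2 in the frame of seat_a between -0.009 and 0.009 m and z of tube_2 in the frame of seat_a between -0.0025 and 0.0025 m and angle between the y axis of tube_2 and the y axis of seat_a, either way round below 0.06 rad))) and linear speed of each of tube_1, tube_2 below 0.02 m/s); the robot touches nothing.
It fails at once if the amber bottle was pushed away or tipped (distance of amber_bottle from where it was at the start of the episode above 0.03 m or angle between amber_bottle's own z axis and vertical above 0.3 rad).
It fails at once if the tip box was pushed away or tipped (distance of tip_box from where it was at the start of the episode above 0.03 m or angle between tip_box's own z axis and vertical above 0.3 rad).
It fails at once if the beaker was pushed away or tipped (distance of beaker from where it was at the start of the episode above 0.03 m or angle between beaker's own z axis and vertical above 0.3 rad).
It fails at once if tube_1 was rammed against the rotator (over 70 N) (contact force between tube_1 and stand above 70 N).
It fails at once if tube_2 was rammed against the rotator (over 70 N) (contact force between tube_2 and stand above 70 N).
It also fails if it takes over 72 s, if anything falls off the work surface, if the arm or the gripper's body presses on something with over 40 N, if the wrist force passes 120 N, or if a joint passes its speed limit or range.

## Robot

A 7-joint arm with a two-finger parallel gripper is mounted at the origin on the work surface. World frame = base frame: x ahead of the robot, y to its left, z up, the work surface at z = 0. Lengths are in m, angles in rad, forces in N, time in s.
With the tool pointing down it reaches from about 0.425 to 0.925 m from the base axis. Payload 6.8 kg.
Tool frame: the origin (TCP) lies at the very end of the fingers, on their centre line; the grasp point (between the pads) lies 19 mm behind it (grasp_offset is the distance from the TCP to the grasp point, in m); z points along the fingers, y is the direction in which the jaws open and shut (so a half turn about z gives the same grasp; the last joint's range is limited). The gripper opens to 88 mm and grips with 3 to 60 N. Pads are 20 mm wide; open, the fingers measure 115 mm over their backs; the gripper's body (75 mm by 178 mm) begins 61 mm behind the grasp point.
Start: joints at [-1.325, 0.477, 0.022, 1.555, -0.011, 1.109, -0.083], TCP at [0.234, 0.633, 0.184] pointing down, gripper open.
Joint ranges: [-2.96, 2.96], [-0.34, 2.1], [-1.41, 1.46], [0.24, 2.44], [-1.37, 4.51], [0.17, 1.92], [-2.96, 2.96]. Speed limits (rad/s): [2.39, 2.39, 3.14, 3.14, 3.14, 3.14, 3.14].

## Interface

Orientations are given as a unit quaternion [w, x, y, z].
In Python, from plant import * gives the robot as it stands. The module is installed in compiled form; this text tells all that it offers.
- The arm moves only by the tool step_arm, never from a script. Its argument "targets" is a list of rows, each an object with "travel": the shift along the tool's x, y, z in units of 0.1 m (1.0 is 0.1 m), a list of three; "angular": the turn, a rotation vector about the tool's x, y, z in units of 1.5 rad (1.0 is 1.5 rad), a list of three; "gripper": the opening, from -1 (shut) to 1 (fully open), so that 0 is half open. A call has 1 to 8 rows; each row shifts and turns the commanded pose from where the row before left it, along the tool's axes as they then stand; what a row does not reach is not made up. A row lasts 1/10 s, in which the tool goes at most 50 mm and 8.59 degrees, less where a joint would pass 70% of its speed; a pose out of reach is approached as far as the arm can. A call with a number of a shift or a turn outside -1 to 1 is refused whole. A call with a gripper value outside its range is refused whole. The fingers move at their own pace and stop on an object; "force" is the grip in N (left out, the last holds). Time passes only in rows, so rows that do not move let the fingers close. It gives the time, the measured TCP pose, the force and the opening at its end, in the units of the state.
- read_state(): the state, without advancing time (a new reading comes with each control period).
- snapshot(name): name is "scene" or "top" or "wrist"; returns a dict with "color" (384x512x3 uint8, blue, green, red), "fx", "fy", "cx", "cy" (pixels), "k1" (the pictures are not rectified: a ray, as slopes to the right and down, at radius r is drawn at 1 + k1 r^2 times it, then the intrinsics apply), "position" and "rotation" of the camera in the world. Camera axes: x right, y up, looking along -z (the intrinsics and any distortion apply to the point x, -y, -z); pixel columns grow to the right and rows downward; lengths in m; the calibration is good to about 2 mm. A picture is of the moment at which its call begins. There is no depth.
- sign_off(): hands the job in, once; it reports no verdict.
Trained networks look in a picture, given as the dict that the camera call returned (one of the last four; its "shot" number tells which), for a name from the list of things; names that differ only in an ending like _2 or _b are one class to them, and where a whole thing is asked for, a point or a joint stands for the part that bears it (a point fixed in the world has none). Each returns a list of dicts, best first, with "p" (0 to 1); they miss things now and then, are a little off and sometimes report something else, mostly with a low value. They report only what shows in the picture. A call takes as long as a camera call.
- find_in(picture, name): "extent" ([centre column, centre row, width, height] in pixels, round what is visible of it).
- masks_of(picture, name): "pixels" (384x512 bool, what is visible of it) and "extent" ([centre column, centre row, width, height] in pixels, round what is visible of it).
The state is a dict: "t": time; "joints": joint angles; "qvel": joint speeds; "tau": joint torques, N m; "position": TCP position; "eef_rot": TCP orientation; "wrist_force": force on the tool from outside, world axes, zero at the start; "ft_torque": the same for the moment, N m; "finger_gap": opening from 0.0 (shut) to 1.0 (fully open).
Only numpy, scipy, OpenCV 4.12 (cv2) and the standard library are available. Lean on these libraries where they do the work, as an engineer would, in place of code of your own. Each camera call takes 0.05 s, during which the arm holds its last target.

## Working session

There is one attempt and no reset: what is moved stays moved. The work goes in short steps, Python scripts to look and compute and a tool call to move; the robot and the scene stay as the last step left them, time stands still between calls to the robot, and variables do not carry over. Pictures are saved under pics/ and viewed, and the job is handed in when it is done.

Besides the shell and the picture viewer there is one more tool, called after "Call:" as name(argument=value, ...) on one line, values as JSON. step_arm: Moves the arm, as the interface text tells. Its arguments: {"type":"object","properties":{"targets":{"type":"array"},"force":{"type":"number"}},"required":["targets"]}

```bash
mkdir -p pics; ls; python3 - <<'E'
from plant import *
import cv2,numpy as np
s=read_state();print(s)
for n in ["scene","top","wrist"]:
    d=snapshot(n);cv2.imwrite(f"pics/{n}0.png",d["color"]);print(n,{k:v for k,v in d.items() if k!="color"})
E
```

```text
pics
{'t': 0.0, 'joints': array([-1.32513909,  0.47778082,  0.02235105,  1.55643561, -0.01149678,
        1.10930528, -0.08312087]), 'qvel': array([ 2.53586648e-04,  5.64719538e-04, -1.72930115e-05, -2.06661129e-03,
        3.20039830e-04,  2.83724955e-04,  9.12584727e-04]), 'tau': array([-4.34704734e-04, -5.82851422e+01,  1.53477587e+00, -2.72609746e+01,
       -5.42412861e-02,  1.70026731e-02,  1.92698358e-04]), 'position': array([0.23363191, 0.63256444, 0.18310163]), 'eef_rot': array([-8.84053860e-05,  1.75961482e-01,  9.84396641e-01, -8.96000340e-04]), 'wrist_force': array([ 0.53675541,  0.03284263, -0.10577658]), 'ft_torque': array([-0.01755864,  0.01424761, -0.02345917]), 'finger_gap': 0.9989490923723239}
scene {'fx': 412.26837974862474, 'fy': 412.26837974862474, 'cx': 258.02309866844445, 'cy': 191.16768843140787, 'k1': 0.03116799034985148, 'position': array([1.31741932, 0.29183067, 0.68516231]), 'rotation': array([0.47438638, 0.25061445, 0.38928776, 0.7487356 ]), 'shot': 1}
top {'fx': 497.4124055561714, 'fy': 497.4124055561714, 'cx': 258.7647616632153, 'cy': 187.22756894509595, 'k1': 0.029958284987413056, 'position': array([ 0.49401669, -0.03044942,  1.48345514]), 'rotation': array([ 0.71123421,  0.02136294, -0.02861585, -0.70204747]), 'shot': 2}
wrist {'fx': 278.26033270984243, 'fy': 278.26033270984243, 'cx': 254.98622424004444, 'cy': 194.49801032289923, 'k1': -0.05528955879911421, 'position': array([0.15518515, 0.66104705, 0.38344899]), 'rotation': array([ 0.81078876, -0.12658073, -0.08711626,  0.56480941]), 'shot': 3}
```

View pics/scene0.png

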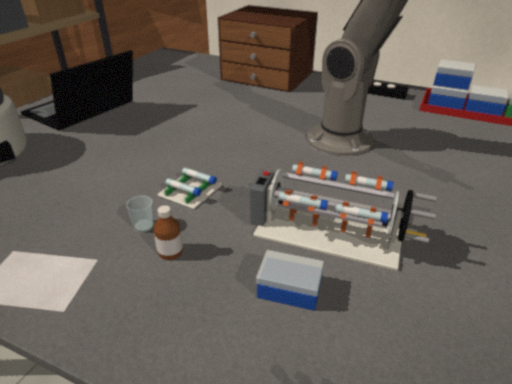

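View pics/top0.png

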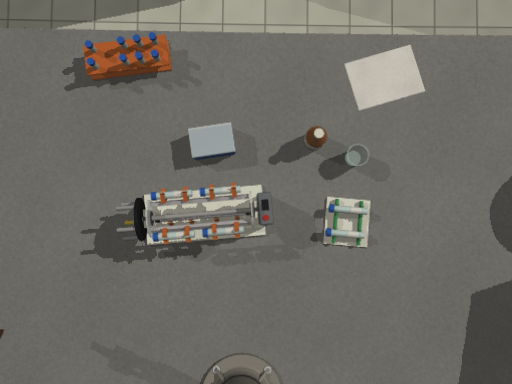

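View pics/wrist0.png

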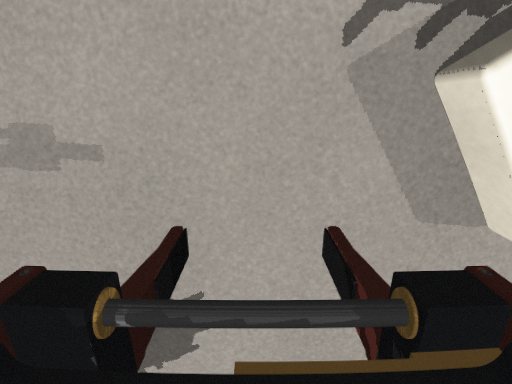

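```bash
cat > h.py <<'E'
import numpy as np,cv2
from scipy.spatial.transform import Rotation as R
def rot(q): return R.from_quat([q[1],q[2],q[3],q[0]])
def proj(d,P):
    P=np.atleast_2d(P); c=rot(d["rotation"]).inv().apply(P-d["position"])
    u=c[:,0]/-c[:,2]; v=-c[:,1]/-c[:,2]; f=1+d["k1"]*(u*u+v*v)
    return np.c_[d["fx"]*u*f+d["cx"], d["fy"]*v*f+d["cy"]]
def ray(d,px):
    a=np.array([(px[0]-d["cx"])/d["fx"],(px[1]-d["cy"])/d["fy"]]); b=a.copy()
    for _ in range(20): b=a/(1+d["k1"]*(b@b))
    r=rot(d["rotation"]).apply([b[0],-b[1],-1]); return r/r[2]
def atz(d,px,z):
    r=ray(d,px); return d["position"]+r*(z-d["position"][2])
def stand_T(x,y,yaw,P):
    P=np.atleast_2d(P); return R.from_euler('z',yaw).apply(P)+[x,y,0]
def crop(img,x0,y0,x1,y1,s,name):
    cv2.imwrite(name,cv2.resize(img[y0:y1,x0:x1],None,fx=s,fy=s,interpolation=cv2.INTER_CUBIC))
E
python3 - <<'E'
from plant import *
from h import *
import pickle
S=snapshot("scene");T=snapshot("top");pickle.dump((S,T),open("st0.pkl","wb"))
crop(S["color"],240,150,450,310,3.8,"pics/s1.png")
crop(T["color"],110,110,290,260,4,"pics/t1.png")
for d in (S,T):
  for n in ["stand","drum","yellow_peg","tray","tube_1","amber_bottle","tip_box","beaker"]:
    print(n,[(round(a["p"],2),np.round(a["extent"],1).tolist(), np.round(atz(d,a["extent"][:2],0.0),3).tolist()) for a in masks_of(d,n)[:3]])
E
```

```text
stand [(0.75, [343.0, 214.4, 181.0, 109.2], [0.425, 0.131, 0.0])]
drum [(0.89, [353.8, 203.9, 165.2, 86.1], [0.365, 0.145, 0.0])]
yellow_peg [(0.75, [352.9, 202.3, 164.8, 78.8], [0.359, 0.141, 0.0]), (0.74, [139.3, 213.8, 32.1, 37.1], [0.658, -0.364, 0.0])]
tray [(0.67, [190.0, 190.0, 61.4, 35.2], [0.505, -0.303, 0.0])]
tube_1 [(0.66, [335.0, 220.2, 111.2, 35.0], [0.458, 0.118, 0.0]), (0.65, [199.9, 175.4, 33.9, 12.4], [0.425, -0.319, 0.0]), (0.51, [183.0, 188.5, 31.8, 20.2], [0.507, -0.326, 0.0])]
amber_bottle [(0.85, [167.5, 232.8, 33.4, 53.5], [0.69, -0.251, 0.0])]
tip_box [(0.78, [290.2, 279.3, 68.5, 63.0], [0.704, 0.088, 0.0])]
beaker [(0.56, [139.6, 214.1, 25.8, 37.7], [0.659, -0.363, 0.0])]
stand [(0.66, [194.8, 213.4, 158.1, 60.6], [0.519, 0.144, 0.0]), (0.43, [208.1, 219.1, 81.6, 16.3], [0.502, 0.104, 0.0])]
drum [(0.66, [182.3, 211.2, 137.1, 60.2], [0.525, 0.181, 0.0]), (0.4, [345.2, 234.7, 34.5, 8.3], [0.461, -0.304, 0.0])]
yellow_peg [(0.88, [186.3, 212.7, 138.6, 60.0], [0.52, 0.169, 0.0])]
tray []
tube_1 [(0.69, [204.8, 218.4, 66.7, 7.8], [0.504, 0.114, 0.0]), (0.59, [213.2, 139.8, 51.5, 36.7], [0.74, 0.094, 0.0]), (0.51, [345.6, 235.4, 34.5, 9.6], [0.459, -0.305, 0.0])]
amber_bottle [(0.93, [315.2, 140.7, 20.6, 25.3], [0.742, -0.213, 0.0]), (0.34, [195.6, 215.2, 156.4, 65.3], [0.513, 0.142, 0.0])]
tip_box [(0.64, [211.6, 140.2, 49.5, 35.7], [0.739, 0.099, 0.0]), (0.28, [186.1, 215.4, 133.9, 59.8], [0.512, 0.17, 0.0]), (0.22, [315.9, 139.3, 22.9, 23.2], [0.746, -0.215, 0.0])]
beaker [(0.8, [359.0, 155.7, 21.2, 25.3], [0.698, -0.345, 0.0])]
```

View pics/s1.png

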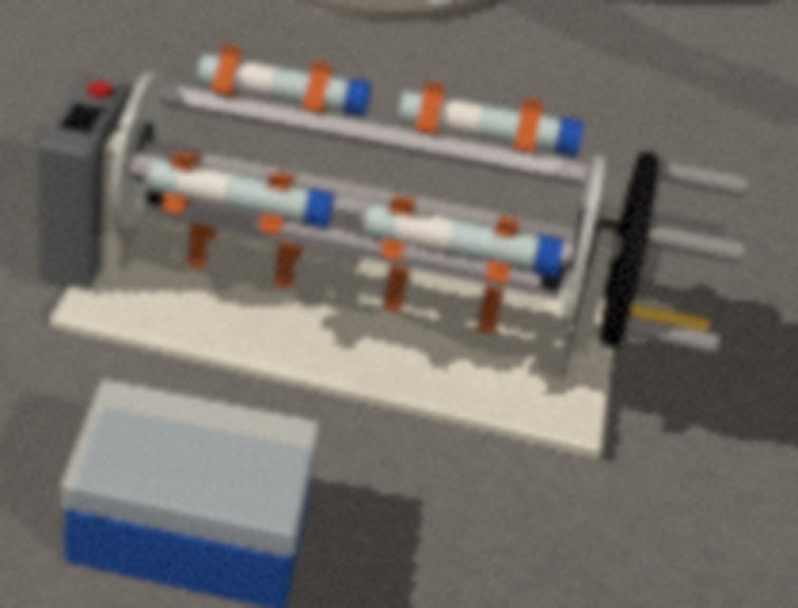

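View pics/t1.png

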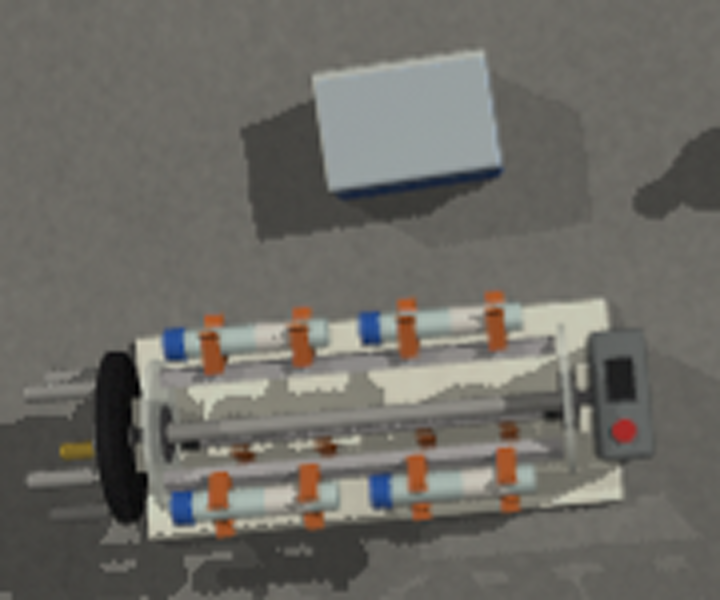

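```bash
cat > fit.py <<'E'
from h import *
import pickle
from scipy.optimize import least_squares
S,T=pickle.load(open("st0.pkl","rb"))
fs=[((.075,-.175,.012),T,(261.5,184.7)),((-.075,-.175,.012),T,(265.75,234.5)),((-.075,.175,.012),T,(146.75,244.5)),((.075,.175,.012),T,(144,195)),
((.075,.175,.006),S,(398.4,268.5)),((.075,-.175,.012),S,(253.7,234.0))]
def d(P,th): # drum coords: (r, y, offset angle)
    r,y,a=P; return (r*np.sin(th+a),y,.105+r*np.cos(th+a))
ds=[((.05,.225,0),T,(125,222.5)),((.05,.225,0),S,(427,235.3)),((.05,.175,0),S,(406.3,232.1))]
def f(p):
    o=[]
    for P,c,px in fs: o.append(proj(c,stand_T(*p[:3],P))[0]-px)
    for P,c,px in ds: o.append(proj(c,stand_T(*p[:3],d(P,p[3])))[0]-px)
    return np.concatenate(o)
for th0 in (2.,3.,4.):
  r=least_squares(f,[.5,.13,0.05,th0],loss='soft_l1');print(r.x,r.cost);print(np.round(f(r.x).reshape(-1,2),1).tolist())
E
python3 fit.py
```

```text
[0.51563418 0.11615387 0.10299084 3.18748449] 6.573907847511511
[[-0.9, -0.8], [-0.5, -0.0], [-0.5, 0.9], [-1.5, -0.5], [-0.5, -0.3], [-0.8, -1.8], [-1.5, -0.3], [-0.2, 0.3], [-2.1, -1.3]]
[0.51563418 0.11615387 0.10299084 3.18748438] 6.5739078475106
[[-0.9, -0.8], [-0.5, -0.0], [-0.5, 0.9], [-1.5, -0.5], [-0.5, -0.3], [-0.8, -1.8], [-1.5, -0.3], [-0.2, 0.3], [-2.1, -1.3]]
[0.51563418 0.11615387 0.10299083 3.18748476] 6.573907847526502
[[-0.9, -0.8], [-0.5, -0.0], [-0.5, 0.9], [-1.5, -0.5], [-0.5, -0.3], [-0.8, -1.8], [-1.5, -0.3], [-0.2, 0.3], [-2.1, -1.3]]
```

```bash
python3 - <<'E'
from h import *
import pickle
S,T=pickle.load(open("st0.pkl","rb"))
crop(T["color"],310,185,385,260,8,"pics/t2.png")
crop(S["color"],150,160,230,212,9,"pics/s2.png")
E
```

```text
(no output)
```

View pics/t2.png

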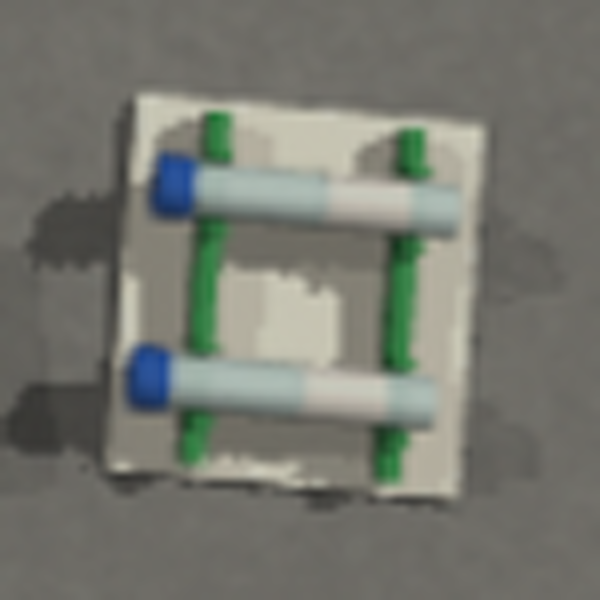

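View pics/s2.png

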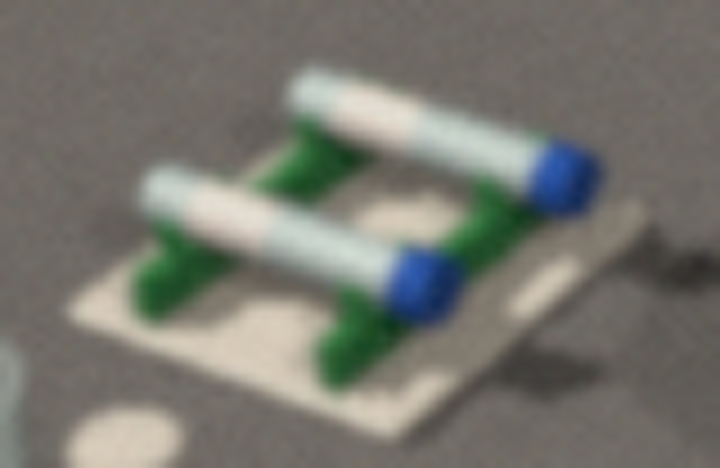

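```bash
cat > fit2.py <<'E'
from h import *
import pickle
from scipy.optimize import least_squares
S,T=pickle.load(open("st0.pkl","rb"))
t=lambda a,b:(a/8+310-.44,b/8+185-.44); s=lambda a,b:(a/9+150-.45,b/9+160-.45)
fs=[((.07,.065,.004),T,t(135,95)),((.07,-.065,.004),T,t(487,125)),((-.07,-.065,.004),T,t(457,497)),((-.07,.065,.004),T,t(107,470)),
((.035,.062,.034),T,t(152,186)),((.035,.048,.034),T,t(195,189)),((.035,-.048,.034),T,t(462,214)),
((-.035,.062,.034),T,t(128,377)),((-.035,.048,.034),T,t(170,381)),((-.035,-.048,.034),T,t(437,403)),
((.07,-.065,.004),S,s(65,312)),((.07,.065,.004),S,s(392,437)),
((.035,.062,.034),S,s(447,290)),((.035,-.048,.034),S,s(150,190)),((-.035,.062,.034),S,s(586,182)),((-.035,-.048,.034),S,s(300,90))]
def f(p): return np.concatenate([proj(c,stand_T(*p[:3],P))[0]-px for P,c,px in fs])
r=least_squares(f,[.47,-.3,-.08],loss='soft_l1');print(r.x);print(np.round(f(r.x).reshape(-1,2),1).tolist())
for x in (.035,-.035): print(stand_T(*r.x,(x,0,.034)))
E
python3 fit2.py
```

```text
[ 0.50034866 -0.30704701 -0.0759244 ]
[[0.2, -0.3], [-0.3, -0.2], [0.0, 0.4], [-0.0, -0.2], [-0.4, -0.2], [-0.9, -0.2], [-1.5, -0.4], [0.8, -0.1], [0.3, -0.1], [-0.1, 0.1], [-0.5, -0.8], [0.0, -1.1], [-0.2, -0.4], [1.5, -0.2], [-1.2, -0.4], [0.0, -0.3]]
[[ 0.53524783 -0.30970181  0.034     ]]
[[ 0.46544949 -0.30439221  0.034     ]]
```

```bash
sed -i 's/-px)/-px+.37)/' fit.py; python3 fit.py | tail -2; cat >> h.py <<'E'
def go(s,pos,yaw_y=None,z=None):
    """print tool-frame delta to reach pos with jaw(y) direction heading yaw_y (world, mod pi), tool straight down"""
    Rc=rot(s["eef_rot"]); 
    if yaw_y is None: Rt=Rc
    else:
        best=None
        for k in (0,1):
            a=yaw_y+k*np.pi; y=np.array([np.cos(a),np.sin(a),0]); zz=np.array([0,0,-1.]); x=np.cross(y,zz)
            Rt_=R.from_matrix(np.c_[x,y,zz]); m=(Rc.inv()*Rt_).magnitude()
            if best is None or m<best[0]: best=(m,Rt_)
        Rt=best[1]
    rv=(Rc.inv()*Rt).as_rotvec()
    d=np.asarray(pos)-s["position"]
    print("travel(units) in current frame",np.round(Rc.inv().apply(d)*10,3),"in target frame",np.round(Rt.inv().apply(d)*10,3),"angular",np.round(rv/1.5,3))
    print("target axes x,y:",np.round(Rt.as_matrix()[:,:2].T,3).tolist())
E
python3 - <<'E'
import sys;sys.path.insert(0,'.')
from plant import *
from h import *
p=(0.5156,0.1162,0.103)
s=read_state();print(np.round(rot(s["eef_rot"]).as_matrix(),3))
a=np.radians(-33)
P=stand_T(*p,(.05*np.sin(a),.210,.105+.05*np.cos(a)))[0];print(P)
go(s,P+[0,0,.1-.015],.103)
E
```

```text
[0.51631696 0.11601152 0.10316901 3.19736347] 4.279924773682254
[[-0.5, -0.6], [-0.1, 0.1], [-0.1, 1.1], [-1.1, -0.4], [-0.3, 0.2], [-0.6, -1.2], [-1.1, 0.0], [0.1, 0.6], [-1.9, -0.9]]
[[-0.938  0.347  0.   ]
 [ 0.347  0.938  0.   ]
 [ 0.     0.    -1.   ]]
[0.4669206  0.32228711 0.14693353]
travel(units) in current frame [-3.263 -2.109 -0.479] in target frame [-3.332  1.998 -0.479] angular [ 0.    -0.     0.743]
target axes x,y: [[-0.103, 0.995, 0.0], [0.995, 0.103, 0.0]]
```

Call:
step_arm(targets=[{"travel": [0, 0, -0.06], "angular": [0, 0, 0.093], "gripper": 1}, {"travel": [0, 0, -0.06], "angular": [0, 0, 0.093], "gripper": 1}, {"travel": [0, 0, -0.06], "angular": [0, 0, 0.093], "gripper": 1}, {"travel": [0, 0, -0.06], "angular": [0, 0, 0.093], "gripper": 0.2}, {"travel": [0, 0, -0.06], "angular": [0, 0, 0.093], "gripper": 0.2}, {"travel": [0, 0, -0.06], "angular": [0, 0, 0.093], "gripper": 0.2}, {"travel": [0, 0, -0.06], "angular": [0, 0, 0.093], "gripper": 0.2}, {"travel": [0, 0, -0.06], "angular": [0, 0, 0.093], "gripper": 0.2}])

```text
t: 1.85
position: [0.2338, 0.6332, 0.2323]
eef_rot: [-0.0, 0.673, 0.74, -0.0]
wrist_force: [-0.5, 0.5, 0.1]
finger_gap: 0.609
```

Call:
step_arm(targets=[{"travel": [-0.42, 0.25, 0], "angular": [0, 0, 0], "gripper": 0.2}, {"travel": [-0.42, 0.25, 0], "angular": [0, 0, 0], "gripper": 0.2}, {"travel": [-0.42, 0.25, 0], "angular": [0, 0, 0], "gripper": 0.2}, {"travel": [-0.42, 0.25, 0], "angular": [0, 0, 0], "gripper": 0.2}, {"travel": [-0.42, 0.25, 0], "angular": [0, 0, 0], "gripper": 0.2}, {"travel": [-0.42, 0.25, 0], "angular": [0, 0, 0], "gripper": 0.2}])

```text
t: 2.45
position: [0.4094, 0.396, 0.2323]
eef_rot: [-0.0, 0.67, 0.742, 0.0]
wrist_force: [1.2, 0.3, 0.6]
finger_gap: 0.602
```

```bash
python3 - <<'E'
from plant import *
from h import *
W=snapshot("wrist");S=snapshot("scene")
s=read_state();print(s["t"],s["position"],s["finger_gap"]);cv2.imwrite("pics/w1.png",W["color"])
crop(S["color"],240,100,450,310,3.8,"pics/s3.png")
p=(0.5162,0.1160,0.103)
for a in np.radians([-33,39,183]): 
  Q=stand_T(*p,[(.05*np.sin(a),y,.105+.05*np.cos(a)) for y in (.175,.225)]);print(np.round(proj(W,Q),1).tolist())
a=np.radians(-33)
P=stand_T(*p,(.05*np.sin(a),.210,.105+.05*np.cos(a)))[0];print(P)
go(s,P+[0,0,-.015],.103)
E
```

```text
2.55 [0.4139614  0.39044121 0.23284228] 0.602566994178312
[[297.0, 278.9], [299.1, 241.5]]
[[344.7, 276.9], [349.1, 239.9]]
[[304.5, 243.0], [306.4, 212.2]]
[0.4675206  0.32208711 0.14693353]
travel(units) in current frame [-0.727  0.47   1.011] in target frame [-0.735  0.462  1.009] angular [ 0.002  0.001 -0.009]
target axes x,y: [[-0.103, 0.995, 0.0], [0.995, 0.103, 0.0]]
```

View pics/w1.png

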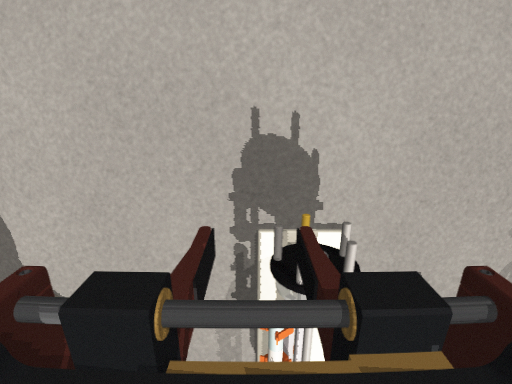

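View pics/s3.png

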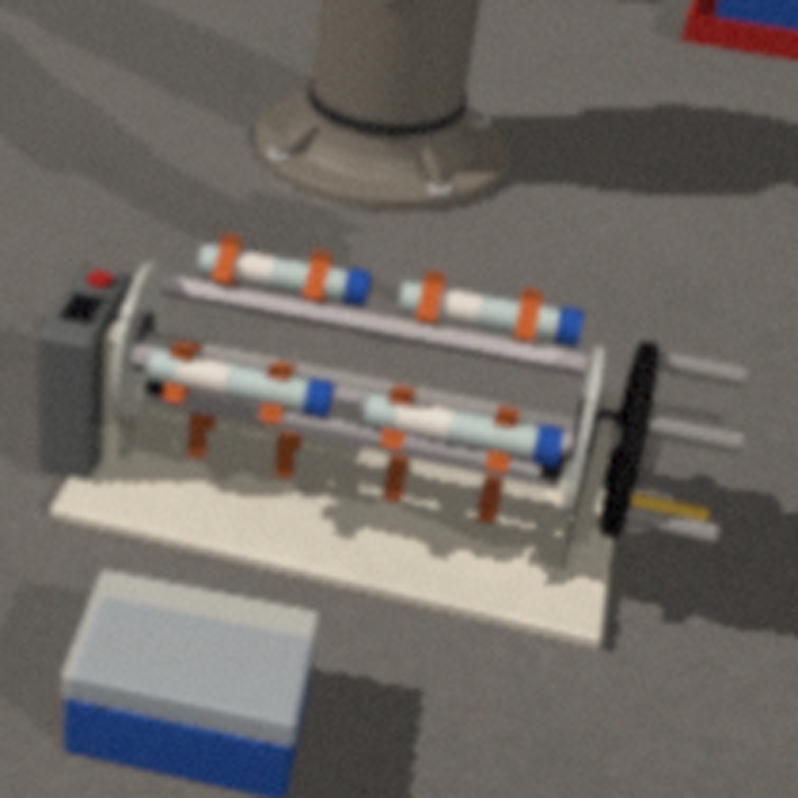

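Call:
step_arm(targets=[{"travel": [-0.245, 0.155, 0], "angular": [0, 0, -0.009], "gripper": 0.2}, {"travel": [-0.245, 0.155, 0], "angular": [0, 0, 0], "gripper": 0.0}, {"travel": [-0.245, 0.155, 0.1], "angular": [0, 0, 0], "gripper": 0.0}, {"travel": [0, 0, 0.2], "angular": [0, 0, 0], "gripper": 0.0}, {"travel": [0, 0, 0], "angular": [0, 0, 0], "gripper": 0.0}])

```text
t: 3.05
position: [0.4617, 0.3284, 0.2001]
eef_rot: [-0.0, 0.666, 0.746, -0.002]
wrist_force: [0.9, 0.1, -0.7]
finger_gap: 0.494
```

```bash
python3 - <<'E'
from plant import *
from h import *
W=snapshot("wrist");S=snapshot("scene")
s=read_state();print(s["t"],s["position"],s["finger_gap"]);cv2.imwrite("pics/w2.png",W["color"])
crop(S["color"],340,150,450,260,6,"pics/s4.png")
p=(0.5162,0.1160,0.103)
for a in np.radians([-33,39,183]): 
  Q=stand_T(*p,[(.05*np.sin(a),y,.105+.05*np.cos(a)) for y in (.175,.225)]);print(np.round(proj(W,Q),1).tolist())
a=np.radians(-33)
P=stand_T(*p,(.05*np.sin(a),.210,.105+.05*np.cos(a)))[0];print(P)
go(s,P+[0,0,-.015],.103)
E
```

```text
3.15 [0.46214798 0.3304487  0.20214102] 0.49927044831289835
[[259.9, 236.2], [260.7, 188.5]]
[[317.5, 235.3], [321.6, 188.2]]
[[277.6, 205.2], [278.9, 168.0]]
[0.4675206  0.32208711 0.14693353]
travel(units) in current frame [-0.089  0.044  0.702] in target frame [-0.089  0.045  0.702] angular [-0.     0.     0.008]
target axes x,y: [[-0.103, 0.995, 0.0], [0.995, 0.103, 0.0]]
```

View pics/w2.png

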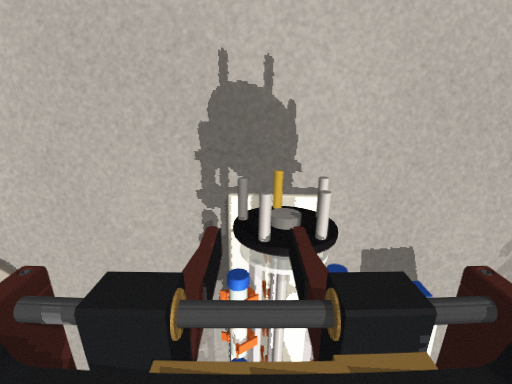

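View pics/s4.png

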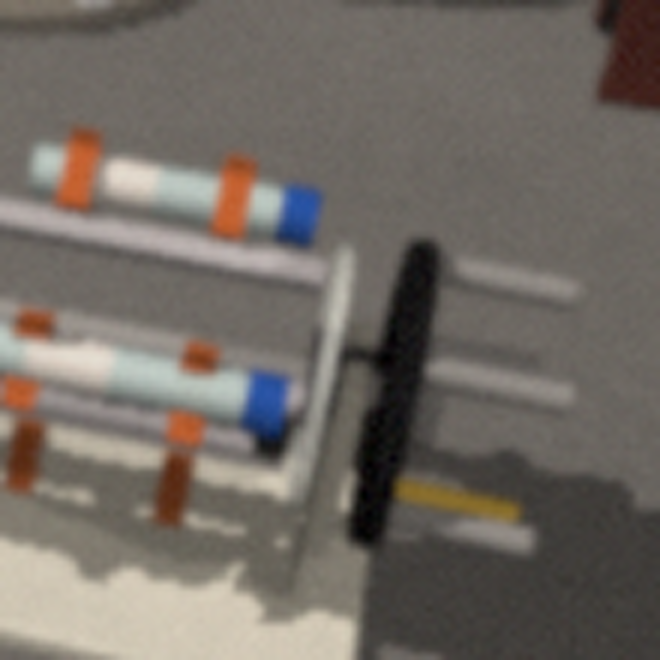

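```bash
python3 - <<'E'
from plant import *
from h import *
from scipy.optimize import least_squares
W=snapshot("wrist");crop(W["color"],220,155,350,255,6,"pics/w3.png")
import pickle;pickle.dump(W,open("w3.pkl","wb"))
E
```

```text
(no output)
```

View pics/w3.png

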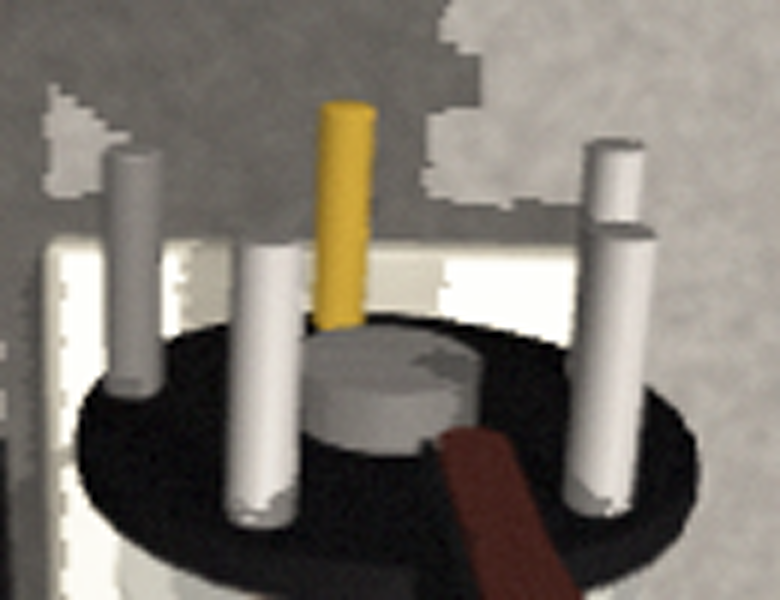

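```bash
python3 - <<'E'
from h import *
import pickle
from scipy.optimize import least_squares
W=pickle.load(open("w3.pkl","rb"))
c=lambda a,b:(a/6+220-.42,b/6+155-.42)
k=np.radians(72)
o=[(0,.225,c(348,104)),(1,.225,c(134,151)),(2,.225,c(269,246)),(3,.225,c(624,234)),(4,.225,c(614,146)),(2,.172,c(262,517)),(3,.172,c(601,503)),(1,.172,c(134,392))]
def mk(p,th,z):
    return np.array([proj(W,stand_T(*p,(.05*np.sin(th+i*k),y,z+.05*np.cos(th+i*k))))[0]-px for i,y,px in o])
f=lambda q: np.r_[mk((q[0],q[1],.103),q[2],.105).ravel()]
r=least_squares(f,[.516,.116,3.19]);print(r.x,np.degrees(r.x[2]));print(np.round(f(r.x).reshape(-1,2),1).tolist())
f=lambda q: np.r_[mk((q[0],q[1],q[4]),q[2],q[3]).ravel()]
r=least_squares(f,[.516,.116,3.19,.105,.103]);print(r.x,np.degrees(r.x[2]));print(np.round(f(r.x).reshape(-1,2),1).tolist())
E
```

```text
[0.5186024  0.11339297 3.24777819] 186.08398316737927
[[-0.1, -0.3], [-0.0, -0.8], [0.0, -2.3], [0.1, -1.5], [0.6, -1.1], [0.0, 2.3], [-0.6, 2.3], [0.1, 1.9]]
[0.51860092 0.11110621 3.25219053 0.09847955 0.09854882] 186.33679171740994
[[-0.1, 0.3], [0.8, -0.4], [0.7, -2.1], [-0.7, -1.1], [-0.4, -0.5], [0.5, 1.3], [-1.5, 1.5], [0.7, 1.4]]
```

```bash
cat > peg.py <<'E'
from plant import *
from h import *
import sys
p=(0.5175,0.1150,0.103)
s=read_state();print(s["t"],s["position"],s["finger_gap"])
a=np.radians(float(sys.argv[1])); 
P=stand_T(*p,(.05*np.sin(a),.208,.105+.05*np.cos(a)))[0];print(P)
go(s,P+[0,0,-.015],.103)
E
python3 peg.py -30
```

```text
3.2 [0.46242756 0.3308458  0.20266388] 0.5051564009995391
[0.47124636 0.31932719 0.14830127]
travel(units) in current frame [-0.125  0.074  0.694] in target frame [-0.124  0.076  0.694] angular [ 0.    -0.     0.009]
target axes x,y: [[-0.103, 0.995, 0.0], [0.995, 0.103, 0.0]]
```

Call:
step_arm(targets=[{"travel": [-0.125, 0.075, 0], "angular": [0, 0, 0.008], "gripper": 0.0}, {"travel": [0, 0, 0.25], "angular": [0, 0, 0], "gripper": 0.0}, {"travel": [0, 0, 0.25], "angular": [0, 0, 0], "gripper": 0.0}, {"travel": [0, 0, 0.19], "angular": [0, 0, 0], "gripper": 0.0}, {"travel": [0, 0, 0], "angular": [0, 0, 0], "gripper": 0.0}, {"travel": [0, 0, 0], "angular": [0, 0, 0], "gripper": -0.5}, {"travel": [0, 0, 0], "angular": [0, 0, 0], "gripper": -1}, {"travel": [0, 0, 0], "angular": [0, 0, 0], "gripper": -1}], force=20)

```text
t: 4.0
position: [0.4725, 0.3186, 0.1344]
eef_rot: [0.0, 0.67, 0.742, 0.001]
wrist_force: [0.5, -0.1, -0.3]
finger_gap: 0.271
```

```bash
python3 peg.py -30; python3 - <<'E'
from plant import *
from h import *
W=snapshot("wrist");cv2.imwrite("pics/w4.png",W["color"]);print(read_state()["wrist_force"])
E
```

```text
4.0 [0.47251565 0.31862287 0.1343949 ] 0.2708313023909062
[0.47124636 0.31932719 0.14830127]
travel(units) in current frame [ 0.008 -0.012  0.011] in target frame [ 0.008 -0.012  0.011] angular [ 0.001 -0.001 -0.   ]
target axes x,y: [[-0.103, 0.995, 0.0], [0.995, 0.103, 0.0]]
[ 1.29765143 -0.19343619  0.60272294]
```

View pics/w4.png

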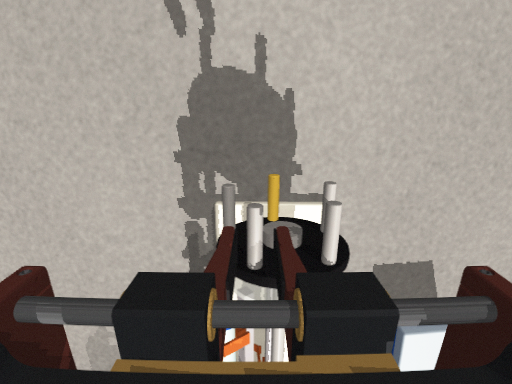

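Call:
step_arm(targets=[{"travel": [0, 0, 0], "angular": [0, 0, 0], "gripper": -1}, {"travel": [0, 0, 0], "angular": [0, 0, 0], "gripper": -1}, {"travel": [0, 0, 0], "angular": [0, 0, 0], "gripper": -1}])

```text
t: 4.35
position: [0.4717, 0.3182, 0.1332]
eef_rot: [-0.0, 0.67, 0.742, 0.0]
wrist_force: [0.2, 0.1, 0.2]
finger_gap: 0.006
```

```bash
python3 peg.py -30; python3 - <<'E'
import numpy as np
def arc(a0,a1,n):
    a=np.radians(np.linspace(a0,a1,n+1)); x=.05*np.sin(a);z=.05*np.cos(a)
    for i in range(n): print([0,round((x[i+1]-x[i])*10,3),round(-(z[i+1]-z[i])*10,3)])
arc(-30,57,13)
E
```

```text
4.35 [0.47167212 0.31816305 0.13318224] 0.005707240640968235
[0.47124636 0.31932719 0.14830127]
travel(units) in current frame [ 0.012 -0.003 -0.001] in target frame [ 0.012 -0.003 -0.001] angular [ 0. -0. -0.]
target axes x,y: [[-0.103, 0.995, 0.0], [0.995, 0.103, 0.0]]
[0, np.float64(0.052), np.float64(-0.026)]
[0, np.float64(0.055), np.float64(-0.02)]
[0, np.float64(0.057), np.float64(-0.013)]
[0, np.float64(0.058), np.float64(-0.007)]
[0, np.float64(0.058), np.float64(0.0)]
[0, np.float64(0.058), np.float64(0.007)]
[0, np.float64(0.057), np.float64(0.014)]
[0, np.float64(0.055), np.float64(0.02)]
[0, np.float64(0.052), np.float64(0.026)]
[0, np.float64(0.049), np.float64(0.032)]
[0, np.float64(0.045), np.float64(0.038)]
[0, np.float64(0.04), np.float64(0.043)]
[0, np.float64(0.035), np.float64(0.047)]
```

```bash
python3 - <<'E'
from plant import *
from h import *
W=snapshot("wrist");crop(W["color"],150,150,400,330,3,"pics/w5.png")
S=snapshot("scene");crop(S["color"],340,120,470,260,5,"pics/s5.png")
T=snapshot("top");crop(T["color"],100,150,220,270,5,"pics/t5.png")
s=read_state();print(np.round(proj(W,[s["position"],s["position"]+[0,0,.019]]),1),np.round(proj(S,[s["position"],s["position"]+[0,0,.019]]),1))
E
```

```text
[[255.  217.9]
 [255.1 228.2]] [[425.9 201.7]
 [428.  194.9]]
```

View pics/w5.png

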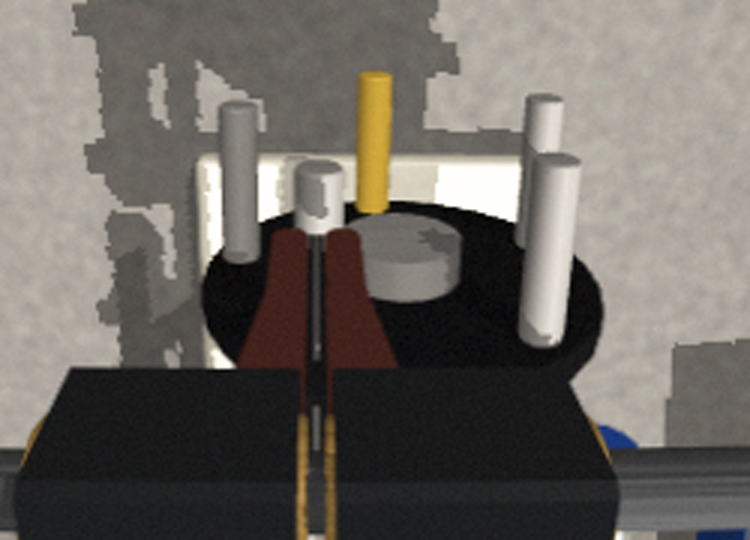

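View pics/s5.png

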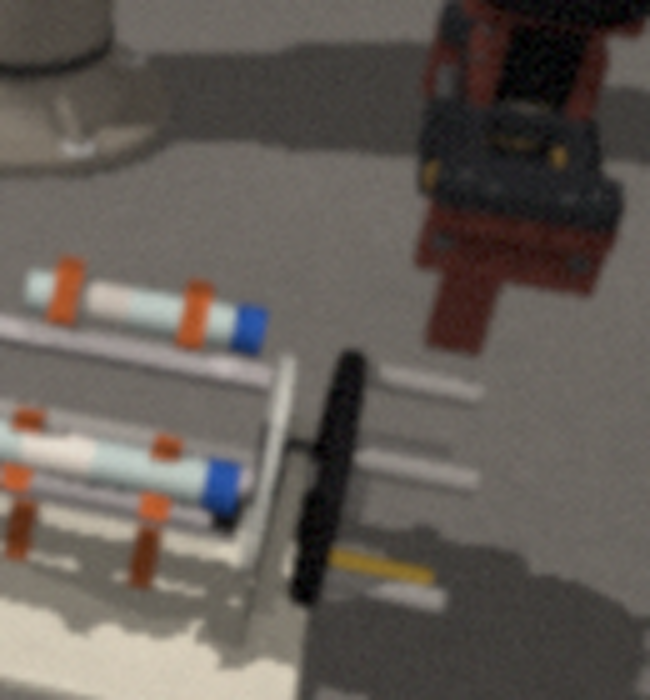

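View pics/t5.png

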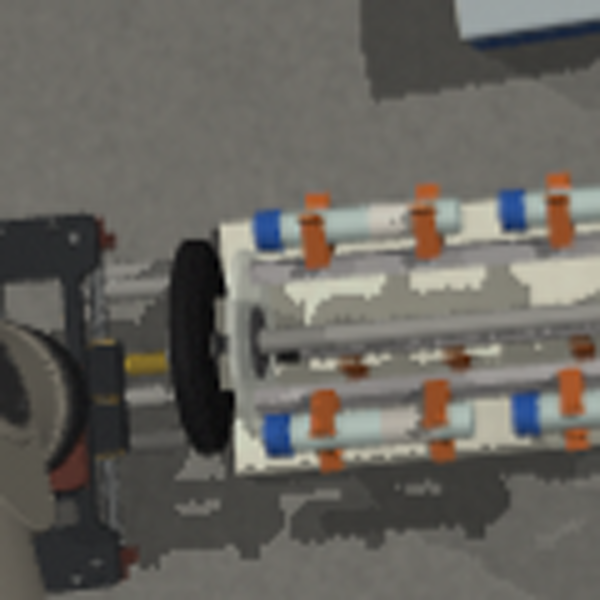

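```bash
python3 - <<'E'
from plant import *
from h import *
W=snapshot("wrist");S=snapshot("scene");T=snapshot("top")
s=read_state();P=s["position"];u=np.array([-.103,.995,0])
for n,c in (("W",W),("S",S),("T",T)):
  for d in (-.01,0,.01):
    print(n,d,[np.round(proj(c,P+d*u+[0,0,h])[0],1).tolist() for h in (0,.01,.02,.03,.04,.08)])
for m in find_in(S,"yellow_peg")[:2]: print(m)
print(P, W["position"], s["joints"])
E
```

```text
W -0.01 [[255.1, 229.7], [255.1, 235.3], [255.2, 241.4], [255.2, 248.2], [255.2, 255.6], [255.3, 295.1]]
W 0 [[255.1, 217.9], [255.1, 223.1], [255.1, 228.7], [255.2, 235.0], [255.2, 241.8], [255.3, 278.6]]
W 0.01 [[255.1, 205.8], [255.1, 210.5], [255.1, 215.6], [255.1, 221.3], [255.2, 227.5], [255.3, 261.3]]
S -0.01 [[421.3, 200.8], [422.3, 197.3], [423.3, 193.6], [424.4, 190.0], [425.5, 186.2], [429.9, 170.9]]
S 0 [[425.9, 201.7], [427.0, 198.1], [428.1, 194.5], [429.2, 190.8], [430.3, 187.1], [434.9, 171.7]]
S 0.01 [[430.7, 202.6], [431.8, 199.0], [432.9, 195.4], [434.0, 191.7], [435.2, 188.0], [439.9, 172.5]]
T -0.01 [[127.5, 228.8], [126.6, 228.9], [125.6, 228.9], [124.7, 229.0], [123.7, 229.0], [119.5, 229.3]]
T 0 [[123.8, 229.2], [122.8, 229.2], [121.8, 229.3], [120.8, 229.3], [119.8, 229.4], [115.6, 229.6]]
T 0.01 [[120.1, 229.5], [119.1, 229.6], [118.0, 229.6], [117.0, 229.7], [116.0, 229.8], [111.6, 230.0]]
{'extent': [352.6, 205.6, 161.5, 77.8], 'p': 0.96}
[0.47166029 0.31809894 0.13303954] [0.4630113  0.40046059 0.33329989] [-1.00691467  0.3740873   0.38495654  1.8857508  -0.1741074   0.914316
 -0.43680401]
```

Call:
step_arm(targets=[{"travel": [0, 0, -0.1], "angular": [0, 0, 0], "gripper": -0.2}, {"travel": [0, 0, -0.1], "angular": [0, 0, 0], "gripper": -0.2}, {"travel": [0, 0, 0], "angular": [0, 0, 0], "gripper": -0.2}, {"travel": [0, 0, 0.1], "angular": [0, 0, 0], "gripper": -0.2}, {"travel": [0, 0, 0.15], "angular": [0, 0, 0], "gripper": -0.2}, {"travel": [0, 0, 0.15], "angular": [0, 0, 0], "gripper": -0.2}, {"travel": [0, 0, 0.05], "angular": [0, 0, 0], "gripper": -0.2}])

```text
t: 5.4
position: [0.4703, 0.3172, 0.1058]
eef_rot: [-0.0, 0.67, 0.742, -0.002]
wrist_force: [-0.2, 0.4, 0.2]
finger_gap: 0.397
```

```bash
python3 - <<'E'
from plant import *
from h import *
W=snapshot("wrist");crop(W["color"],150,150,400,330,3,"pics/w6.png")
S=snapshot("scene");crop(S["color"],340,120,470,260,5,"pics/s6.png")
s=read_state();print(s["position"],s["wrist_force"],s["finger_gap"])
E
```

```text
[0.4709171  0.31750858 0.10681726] [-0.33401722 -1.01969824  0.23327131] 0.3995047796313314
```

View pics/w6.png

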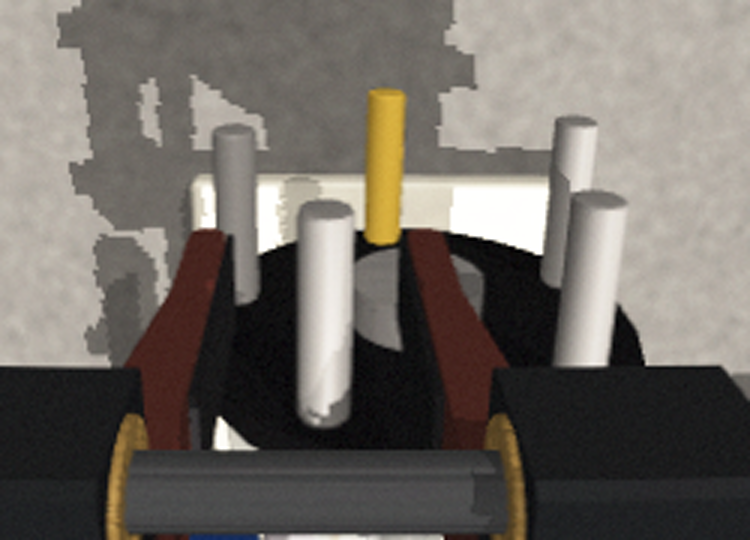

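View pics/s6.png

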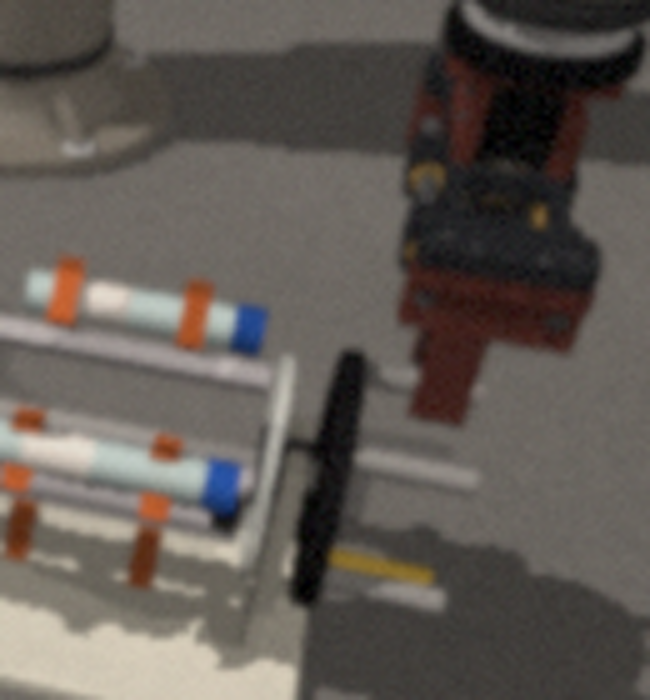

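Call:
step_arm(targets=[{"travel": [0, -0.01, 0.06], "angular": [0, 0, 0], "gripper": -0.2}, {"travel": [0, 0, 0], "angular": [0, 0, 0], "gripper": -1}, {"travel": [0, 0, 0], "angular": [0, 0, 0], "gripper": -1}, {"travel": [0, 0, 0], "angular": [0, 0, 0], "gripper": -1}, {"travel": [0, 0, 0], "angular": [0, 0, 0], "gripper": -1}], force=20)

```text
t: 6.0
position: [0.4723, 0.3184, 0.1026]
eef_rot: [0.001, 0.67, 0.742, 0.002]
wrist_force: [4.6, 1.5, -3.3]
finger_gap: 0.133
```

Call:
step_arm(targets=[{"travel": [0, 0.052, -0.026], "angular": [0, 0, 0], "gripper": -1}, {"travel": [0, 0.055, -0.02], "angular": [0, 0, 0], "gripper": -1}, {"travel": [0, 0.057, -0.013], "angular": [0, 0, 0], "gripper": -1}, {"travel": [0, 0.058, -0.007], "angular": [0, 0, 0], "gripper": -1}, {"travel": [0, 0.058, 0], "angular": [0, 0, 0], "gripper": -1}])

```text
t: 6.5
position: [0.4925, 0.3203, 0.1086]
eef_rot: [-0.004, 0.669, 0.743, -0.005]
wrist_force: [-15.1, -3.4, 12.9]
finger_gap: 0.128
```

```bash
cat > st.py <<'E'
from plant import *
from h import *
p=(0.5175,0.1150,0.103)
s=read_state();q=R.from_euler('z',-p[2]).apply(s["position"]-[p[0],p[1],0])
print(s["t"],s["position"],"stand-frame",np.round(q,4),"phi from x",np.degrees(np.arcsin(np.clip(q[0]/.05,-1,1))),s["finger_gap"],s["wrist_force"])
E
python3 st.py
```

```text
6.5 [0.49245179 0.32028119 0.10862241] stand-frame [-0.0038  0.2068  0.1086] phi from x -4.368861873405696 0.12754084437434252 [-15.09293314  -3.37042398  12.89774245]
```

Call:
step_arm(targets=[{"travel": [0, 0.058, 0.007], "angular": [0, 0, 0], "gripper": -1}, {"travel": [0, 0.057, 0.014], "angular": [0, 0, 0], "gripper": -1}, {"travel": [0, 0.055, 0.02], "angular": [0, 0, 0], "gripper": -1}, {"travel": [0, 0.052, 0.026], "angular": [0, 0, 0], "gripper": -1}, {"travel": [0, 0.049, 0.032], "angular": [0, 0, 0], "gripper": -1}, {"travel": [0, 0.045, 0.038], "angular": [0, 0, 0], "gripper": -1}, {"travel": [0, 0.04, 0.043], "angular": [0, 0, 0], "gripper": -1}, {"travel": [0, 0.035, 0.047], "angular": [0, 0, 0], "gripper": -1}])

```text
t: 7.3
position: [0.5344, 0.3244, 0.0864]
eef_rot: [-0.002, 0.67, 0.743, -0.003]
wrist_force: [-11.0, -2.9, 11.0]
finger_gap: 0.129
```

```bash
python3 st.py
```

```text
7.3 [0.53438988 0.32442713 0.08635709] stand-frame [0.0383 0.2066 0.0864] phi from x 50.0553306860954 0.12915863563992436 [-11.04488306  -2.8787804   11.00212844]
```

Call:
step_arm(targets=[{"travel": [0, 0.02, 0.03], "angular": [0, 0, 0], "gripper": -1}, {"travel": [0, 0, 0], "angular": [0, 0, 0], "gripper": -1}, {"travel": [0, 0, 0], "angular": [0, 0, 0], "gripper": -0.5}, {"travel": [0, 0, 0], "angular": [0, 0, 0], "gripper": -0.5}])

```text
t: 7.7
position: [0.54, 0.3252, 0.0834]
eef_rot: [0.0, 0.67, 0.742, 0.0]
wrist_force: [-0.0, -0.2, 0.2]
finger_gap: 0.239
```

```bash
python3 st.py
```

```text
7.7 [0.54003272 0.32523478 0.08344262] stand-frame [0.044  0.2068 0.0834] phi from x 61.712934764213784 0.23916591847217697 [-0.04556871 -0.1932718   0.24927778]
```

Call:
step_arm(targets=[{"travel": [0, 0, -0.25], "angular": [0, 0, 0], "gripper": -0.4}, {"travel": [0, 0, -0.35], "angular": [0, 0, 0], "gripper": -0.2}, {"travel": [0, -0.25, -0.15], "angular": [0, 0, 0], "gripper": -0.2}, {"travel": [0, -0.3, 0], "angular": [0, 0, 0], "gripper": -0.2}, {"travel": [0, 0, 0], "angular": [0, 0, 0], "gripper": -0.2}])

```text
t: 8.2
position: [0.4822, 0.3199, 0.1587]
eef_rot: [-0.001, 0.669, 0.743, 0.0]
wrist_force: [0.6, -0.4, 0.5]
finger_gap: 0.398
```

```bash
python3 st.py; python3 - <<'E'
from plant import *
from h import *
import pickle
W=snapshot("wrist");crop(W["color"],180,130,360,265,4.4,"pics/w7.png");pickle.dump(W,open("w7.pkl","wb"))
E
```

```text
8.2 [0.48219978 0.31991565 0.15871282] stand-frame [-0.014   0.2075  0.1587] phi from x -16.312884515578894 0.3975366232306261 [ 0.5966311  -0.38921219  0.51089312]
```

View pics/w7.png

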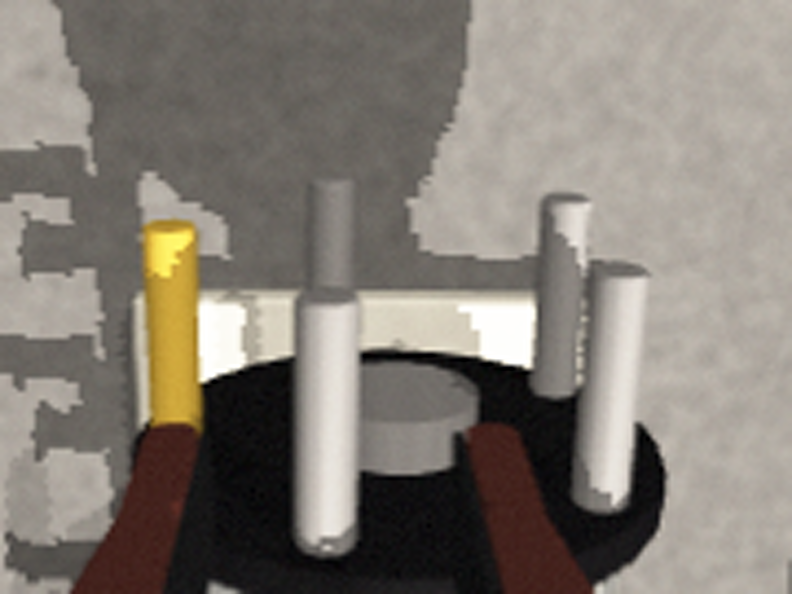

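Call:
step_arm(targets=[{"travel": [0, -0.01, 0.2], "angular": [0, 0, 0], "gripper": -0.2}, {"travel": [0, 0, 0.2], "angular": [0, 0, 0], "gripper": -0.2}, {"travel": [0, 0, 0.12], "angular": [0, 0, 0], "gripper": -0.2}, {"travel": [0, 0, 0], "angular": [0, 0, 0], "gripper": -0.6}, {"travel": [0, 0, 0], "angular": [0, 0, 0], "gripper": -1}, {"travel": [0, 0, 0], "angular": [0, 0, 0], "gripper": -1}, {"travel": [0, 0, 0], "angular": [0, 0, 0], "gripper": -1}])

```text
t: 8.95
position: [0.4812, 0.3191, 0.1064]
eef_rot: [-0.002, 0.67, 0.743, -0.002]
wrist_force: [-8.4, -2.5, 5.9]
finger_gap: 0.127
```

```bash
python3 st.py; python3 - <<'E'
import numpy as np
def arc(a0,a1,n):
    a=np.radians(np.linspace(a0,a1,n+1)); x=.05*np.sin(a);z=.05*np.cos(a)
    for i in range(n): print([0,round(float(x[i+1]-x[i])*10,3),round(float(z[i]-z[i+1])*10,3)])
arc(-16,72,13)
E
```

```text
8.95 [0.4811882  0.31912963 0.10642934] stand-frame [-0.0151  0.2068  0.1064] phi from x -17.61522561194713 0.127388333584682 [-8.38596688 -2.47016105  5.91263481]
[0, 0.058, -0.013]
[0, 0.059, -0.006]
[0, 0.059, 0.001]
[0, 0.059, 0.008]
[0, 0.057, 0.015]
[0, 0.055, 0.021]
[0, 0.052, 0.028]
[0, 0.048, 0.034]
[0, 0.044, 0.039]
[0, 0.039, 0.044]
[0, 0.034, 0.048]
[0, 0.028, 0.052]
[0, 0.022, 0.055]
```

Call:
step_arm(targets=[{"travel": [0, 0.058, -0.013], "angular": [0, 0, 0], "gripper": -1}, {"travel": [0, 0.059, -0.006], "angular": [0, 0, 0], "gripper": -1}, {"travel": [0, 0.059, 0.001], "angular": [0, 0, 0], "gripper": -1}, {"travel": [0, 0.059, 0.008], "angular": [0, 0, 0], "gripper": -1}, {"travel": [0, 0.057, 0.015], "angular": [0, 0, 0], "gripper": -1}, {"travel": [0, 0.055, 0.021], "angular": [0, 0, 0], "gripper": -1}, {"travel": [0, 0.052, 0.028], "angular": [0, 0, 0], "gripper": -1}, {"travel": [0, 0.048, 0.034], "angular": [0, 0, 0], "gripper": -1}])

```text
t: 9.75
position: [0.5247, 0.3237, 0.0978]
eef_rot: [-0.002, 0.67, 0.743, -0.003]
wrist_force: [-11.0, -3.2, 8.2]
finger_gap: 0.132
```

Call:
step_arm(targets=[{"travel": [0, 0.044, 0.039], "angular": [0, 0, 0], "gripper": -1}, {"travel": [0, 0.039, 0.044], "angular": [0, 0, 0], "gripper": -1}, {"travel": [0, 0.034, 0.048], "angular": [0, 0, 0], "gripper": -1}, {"travel": [0, 0.028, 0.052], "angular": [0, 0, 0], "gripper": -1}, {"travel": [0, 0.022, 0.055], "angular": [0, 0, 0], "gripper": -1}, {"travel": [0, 0, 0.03], "angular": [0, 0, 0], "gripper": -1}, {"travel": [0, 0, 0], "angular": [0, 0, 0], "gripper": -1}])

```text
t: 10.45
position: [0.5433, 0.3254, 0.071]
eef_rot: [-0.001, 0.67, 0.742, -0.001]
wrist_force: [-6.2, -1.9, 3.2]
finger_gap: 0.128
```

```bash
python3 st.py; python3 - <<'E'
from plant import *
from h import *
S=snapshot("scene");crop(S["color"],240,100,450,310,3.8,"pics/s8.png")
E
```

```text
10.45 [0.54334136 0.32543299 0.071045  ] stand-frame [0.0473 0.2067 0.071 ] phi from x 71.22929855999672 0.12805412707082825 [-6.186508   -1.88751039  3.24444577]
```

View pics/s8.png

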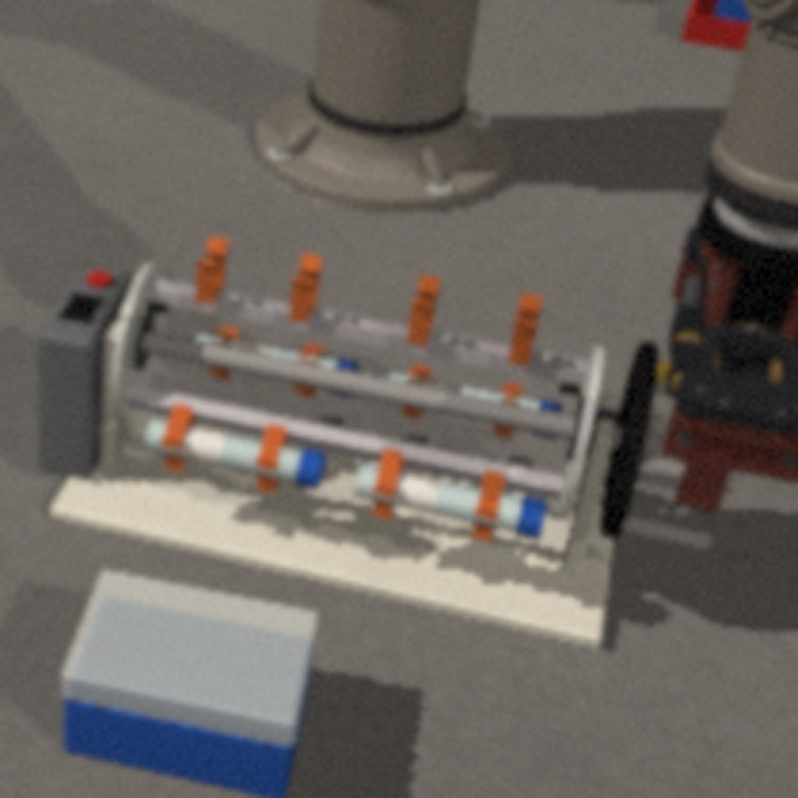

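Call:
step_arm(targets=[{"travel": [0, 0, 0], "angular": [0, 0, 0], "gripper": -0.5}, {"travel": [0, 0, 0], "angular": [0, 0, 0], "gripper": -0.5}, {"travel": [0, 0, -0.2], "angular": [0, 0, 0], "gripper": -0.5}, {"travel": [0, 0, -0.4], "angular": [0, 0, 0], "gripper": 0}, {"travel": [-0.2, -0.1, -0.45], "angular": [0, 0, 0], "gripper": 0}, {"travel": [-0.3, -0.15, -0.4], "angular": [0, 0, 0], "gripper": 0}, {"travel": [-0.3, -0.15, -0.3], "angular": [0, 0, 0], "gripper": 0}, {"travel": [0, 0, 0], "angular": [0, 0, 0], "gripper": 0}])

```text
t: 11.3
position: [0.5166, 0.2395, 0.249]
eef_rot: [0.001, 0.672, 0.74, 0.004]
wrist_force: [1.1, -0.6, 0.4]
finger_gap: 0.498
```

```bash
python3 st.py; python3 - <<'E'
from plant import *
from h import *
import pickle
W=snapshot("wrist");cv2.imwrite("pics/w9.png",W["color"])
T=snapshot("top");S=snapshot("scene");pickle.dump((W,T,S),open("w9.pkl","wb"))
crop(T["color"],110,170,290,260,4.4,"pics/t9.png")
crop(S["color"],240,140,450,300,3.8,"pics/s9.png")
E
```

```text
11.3 [0.51658801 0.23948858 0.24898671] stand-frame [0.0119 0.1239 0.249 ] phi from x 13.759693392183335 0.49821354181211336 [ 1.14948522 -0.64088216  0.37685799]
```

View pics/w9.png

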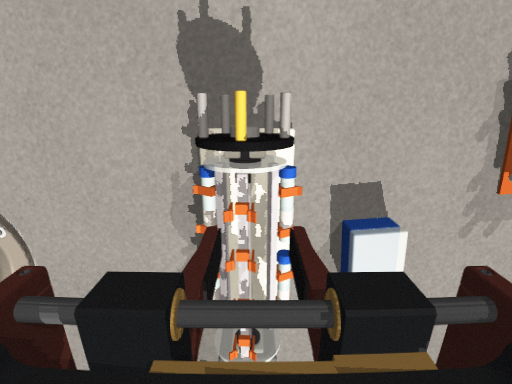

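View pics/t9.png

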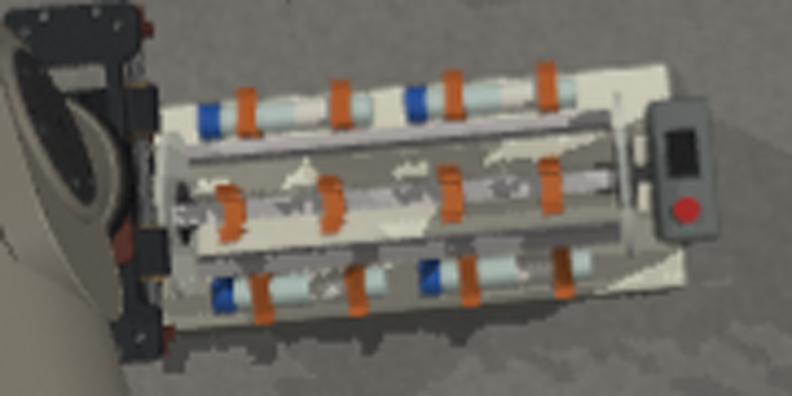

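View pics/s9.png

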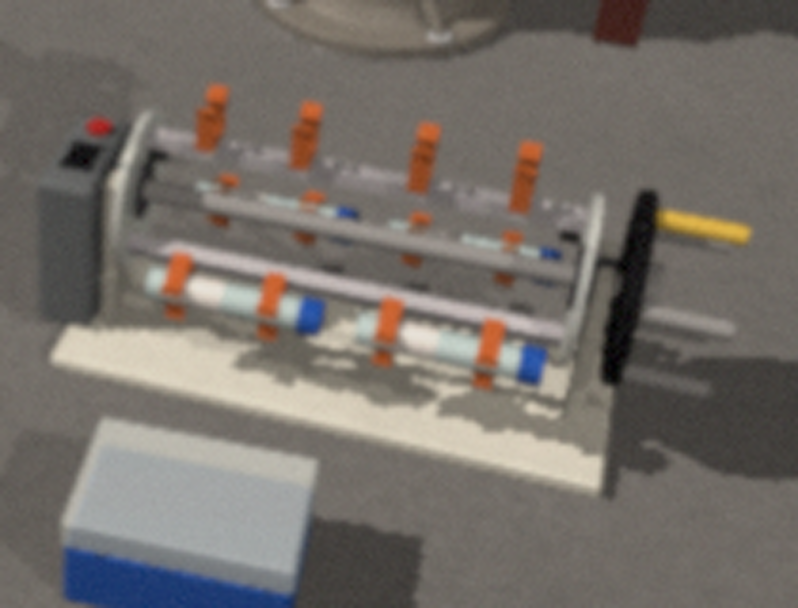

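```bash
cat > fit3.py <<'E'
from h import *
import pickle
from scipy.optimize import least_squares
W,T,S=pickle.load(open("w9.pkl","rb"))
t=lambda a,b:(a/4.4+110-.39,b/4.4+170-.39); s=lambda a,b:(a/3.8+240-.37,b/3.8+140-.37)
k=np.radians(72)
D=[(.05,.225,0,W,(241,92)),(.05,.172,0,W,(241,139)),(.05,.225,-k,W,(202,95)),(.05,.225,k,W,(286,95)),(.05,.225,0,S,s(748,234)),
(.072,.096,0,T,t(231,211)),(.072,.036,0,T,t(332,204)),(.072,-.036,0,T,t(450,194)),(.072,-.096,0,T,t(551,185))]
for sg,pts in ((1,[(201,120),(409,103)]),(-1,[(215,294),(422,277)])):
    for y,px in zip((.128,-.004),pts): D.append((.064,y,sg*2*np.pi/3,T,t(*px)))
F=[((.075,-.175,.012),T,(261.5-.37,184.7-.37)),((-.075,-.175,.012),T,(265.75-.37,234.5-.37)),((.075,.175,.006),S,s(600,490)),((.075,-.175,.012),S,s(52,360))]
def f(p):
    o=[]
    for P,c,px in F: o.append(proj(c,stand_T(*p[:3],P))[0]-px)
    for r,y,a,c,px in D: o.append(proj(c,stand_T(*p[:3],(r*np.sin(p[3]+a),y,.105+r*np.cos(p[3]+a))))[0]-px)
    return np.concatenate(o)
r=least_squares(f,[.5175,.115,.103,0],loss='soft_l1');print(r.x,np.degrees(r.x[3]));print(np.round(f(r.x).reshape(-1,2),1).tolist())
E
python3 fit3.py
```

```text
[ 0.51740256  0.11331395  0.09353907 -0.06113273] -3.5026474452204437
[[0.7, -0.5], [0.6, 0.3], [-1.4, 0.1], [-1.8, -2.5], [-0.5, -2.3], [0.1, 3.9], [-0.3, -3.2], [0.3, -3.4], [-0.1, -0.0], [-0.1, -0.1], [-0.0, -0.4], [0.6, -0.3], [0.5, -0.2], [0.5, 0.0], [-0.1, 0.1], [0.3, -0.3], [0.1, -0.3]]
```

```bash
python3 - <<'E'
from plant import *
from h import *
s=read_state(); go(s,[.5352,-.3097,.12],-.076)
E
```

```text
travel(units) in current frame [-5.532 -0.356  1.229] in target frame [-5.506  0.634  1.235] angular [ 0.    -0.001  0.119]
target axes x,y: [[0.076, 0.997, 0.0], [0.997, -0.076, 0.0]]
```

Call:
step_arm(targets=[{"travel": [0, 0, 0], "angular": [0, 0, 0.06], "gripper": 0}, {"travel": [0, 0, 0], "angular": [0, 0, 0.059], "gripper": 0}, {"travel": [-0.46, 0.053, 0], "angular": [0, 0, 0], "gripper": 0}, {"travel": [-0.46, 0.053, 0], "angular": [0, 0, 0], "gripper": 0}, {"travel": [-0.46, 0.053, 0], "angular": [0, 0, 0], "gripper": 0}, {"travel": [-0.46, 0.053, 0], "angular": [0, 0, 0], "gripper": 0}, {"travel": [-0.46, 0.053, 0], "angular": [0, 0, 0], "gripper": 0}, {"travel": [-0.46, 0.053, 0], "angular": [0, 0, 0], "gripper": 0}])

```text
t: 12.25
position: [0.5244, -0.0348, 0.2422]
eef_rot: [-0.0, 0.733, 0.681, -0.001]
wrist_force: [1.3, 0.7, 0.4]
finger_gap: 0.497
```

Call:
step_arm(targets=[{"travel": [-0.46, 0.053, 0], "angular": [0, 0, 0], "gripper": 0}, {"travel": [-0.46, 0.053, 0], "angular": [0, 0, 0], "gripper": 0}, {"travel": [-0.46, 0.053, 0], "angular": [0, 0, 0], "gripper": 0}, {"travel": [-0.46, 0.053, 0], "angular": [0, 0, 0], "gripper": 0}, {"travel": [-0.46, 0.053, 0.3], "angular": [0, 0, 0], "gripper": 0}, {"travel": [-0.3, 0.053, 0.35], "angular": [0, 0, 0], "gripper": 0}, {"travel": [0, 0, 0.3], "angular": [0, 0, 0], "gripper": 0}, {"travel": [0, 0, 0], "angular": [0, 0, 0], "gripper": 0}])

```text
t: 13.05
position: [0.5336, -0.2899, 0.1455]
eef_rot: [-0.004, 0.733, 0.68, -0.003]
wrist_force: [-0.4, -0.0, -0.0]
finger_gap: 0.498
```

```bash
python3 - <<'E'
from plant import *
from h import *
import pickle
W=snapshot("wrist");cv2.imwrite("pics/w10.png",W["color"]);pickle.dump(W,open("w10.pkl","wb"))
s=read_state();print(s["t"],s["position"]);go(s,[.5352,-.3097,-.015],-.076)
P=lambda x:stand_T(.5003,-.3070,-.076,[(x,y,.034) for y in (.062,.048,0,-.048)])
print(np.round(proj(W,P(.035)),1).tolist(),np.round(proj(W,P(-.035)),1).tolist())
E
```

```text
13.1 [ 0.53524335 -0.29000343  0.14825614]
travel(units) in current frame [-0.198  0.024  1.632] in target frame [-0.196  0.015  1.633] angular [-0.004 -0.001  0.001]
target axes x,y: [[0.076, 0.997, 0.0], [0.997, -0.076, 0.0]]
[[258.6, 144.3], [258.5, 156.8], [258.4, 197.2], [258.3, 234.2]] [[196.0, 144.4], [196.8, 156.8], [199.3, 197.1], [201.7, 234.0]]
```

View pics/w10.png

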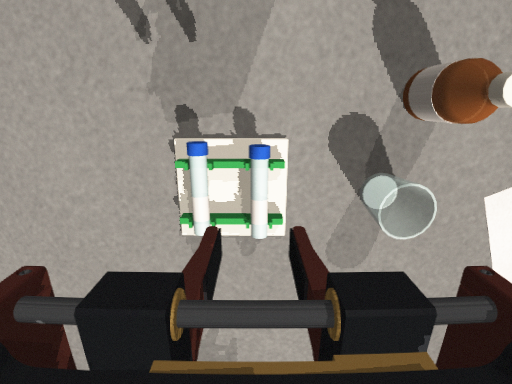

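Call:
step_arm(targets=[{"travel": [-0.2, 0.03, 0.2], "angular": [-0.004, 0, 0], "gripper": 0}, {"travel": [0, 0, 0.4], "angular": [0, 0, 0], "gripper": 0}, {"travel": [0, 0, 0.4], "angular": [0, 0, 0], "gripper": 0}, {"travel": [0, 0, 0.2], "angular": [0, 0, 0], "gripper": 0}, {"travel": [0, 0, 0], "angular": [0, 0, 0], "gripper": 0}])

```text
t: 13.6
position: [0.5383, -0.3093, 0.0296]
eef_rot: [0.0, 0.732, 0.681, 0.002]
wrist_force: [-0.1, 0.0, -0.5]
finger_gap: 0.499
```

```bash
python3 - <<'E'
from plant import *
from h import *
W=snapshot("wrist");cv2.imwrite("pics/w11.png",W["color"])
S=snapshot("scene");crop(S["color"],130,100,250,220,5,"pics/s11.png")
s=read_state();print(s["t"],s["position"],s["wrist_force"]);go(s,[.536,-.3110,-.015],-.076)
P=lambda x:stand_T(.5003,-.3070,-.076,[(x,y,.034) for y in (.062,.048,0,-.048)])
print(np.round(proj(W,P(.035)),1).tolist())
E
```

```text
13.7 [ 0.5399424  -0.31139608  0.03266867] [-0.54774121  0.0218989  -0.12916053]
travel(units) in current frame [ 0.001 -0.043  0.476] in target frame [ 0.001 -0.04   0.477] angular [0.005 0.    0.001]
target axes x,y: [[0.076, 0.997, 0.0], [0.997, -0.076, 0.0]]
[[250.7, 138.3], [250.7, 158.3], [250.9, 220.8], [251.0, 275.0]]
```

View pics/w11.png

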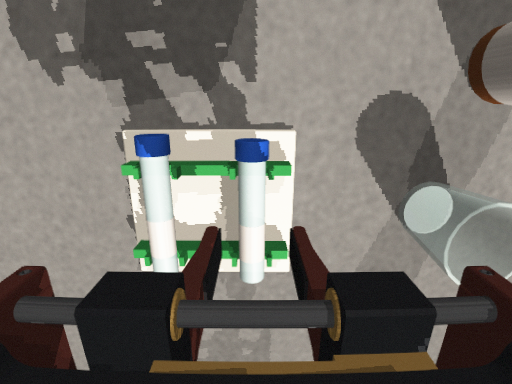

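View pics/s11.png

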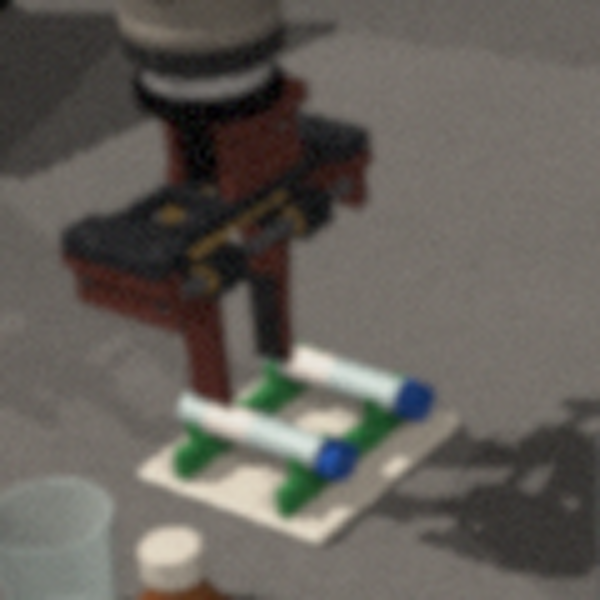

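```bash
python3 - <<'E'
from plant import *
from h import *
W=snapshot("wrist");S=snapshot("scene")
s=read_state();M=rot(s["eef_rot"]).as_matrix();P=s["position"];print(P)
c=lambda a:((a-[130,100]+.4)*5).round(0).tolist()
for y in (.022,.0355):
  for x in (-.01,.01):
    for h in (0,.03,.035,.04):
      Q=P+M[:,0]*x+M[:,1]*y+[0,0,h]; print(y,x,h,c(proj(S,Q)[0]),proj(W,Q)[0].round(0).tolist())
Q=stand_T(.5003,-.3070,-.076,[(.035,y,.034) for y in (.062,.048,0,-.048)])
print([c(a) for a in proj(S,Q)])
crop(S["color"],155,145,225,205,11,"pics/s12.png")
E
```

```text
[ 0.54022825 -0.31214354  0.03347054]
0.022 -0.01 0 [209.0, 446.0] [283.0, 231.0]
0.022 -0.01 0.03 [203.0, 400.0] [288.0, 250.0]
0.022 -0.01 0.035 [202.0, 393.0] [289.0, 253.0]
0.022 -0.01 0.04 [201.0, 385.0] [290.0, 257.0]
0.022 0.01 0 [238.0, 456.0] [284.0, 207.0]
0.022 0.01 0.03 [232.0, 411.0] [289.0, 223.0]
0.022 0.01 0.035 [231.0, 403.0] [290.0, 226.0]
0.022 0.01 0.04 [230.0, 395.0] [291.0, 229.0]
0.0355 -0.01 0 [194.0, 457.0] [300.0, 231.0]
0.0355 -0.01 0.03 [187.0, 412.0] [307.0, 250.0]
0.0355 -0.01 0.035 [186.0, 404.0] [309.0, 253.0]
0.0355 -0.01 0.04 [185.0, 397.0] [310.0, 257.0]
0.0355 0.01 0 [222.0, 468.0] [302.0, 207.0]
0.0355 0.01 0.03 [216.0, 422.0] [309.0, 223.0]
0.0355 0.01 0.035 [215.0, 415.0] [311.0, 226.0]
0.0355 0.01 0.04 [214.0, 407.0] [312.0, 229.0]
[[347.0, 459.0], [327.0, 452.0], [257.0, 428.0], [191.0, 404.0]]
```

View pics/s12.png

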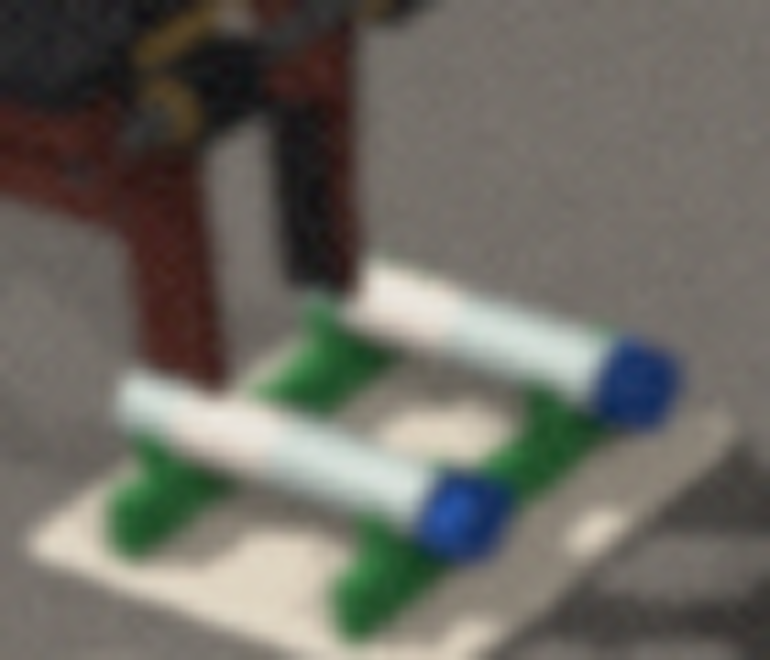

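Call:
step_arm(targets=[{"travel": [0, -0.04, 0.1], "angular": [0.004, 0, 0], "gripper": 0}, {"travel": [0, 0, 0.15], "angular": [0, 0, 0], "gripper": 0}, {"travel": [0, 0, 0.15], "angular": [0, 0, 0], "gripper": 0}, {"travel": [0, 0, 0.08], "angular": [0, 0, 0], "gripper": 0}, {"travel": [0, 0, 0], "angular": [0, 0, 0], "gripper": 0}])

```text
t: 14.3
position: [0.5331, -0.3108, -0.0187]
eef_rot: [-0.002, 0.733, 0.68, -0.001]
wrist_force: [-0.6, -0.3, -0.0]
finger_gap: 0.496
```

```bash
python3 - <<'E'
from plant import *
from h import *
W=snapshot("wrist");cv2.imwrite("pics/w13.png",W["color"])
S=snapshot("scene");crop(S["color"],155,145,225,205,11,"pics/s13.png")
s=read_state();print(s["t"],s["position"],s["wrist_force"]);go(s,[.536,-.3110,-.015],-.076)
P=lambda x:stand_T(.5003,-.3070,-.076,[(x,y,.034) for y in (.062,.048,0,-.048)])
print(np.round(proj(W,P(.035)),1).tolist())
E
```

```text
14.4 [ 0.53415821 -0.31165424 -0.01712199] [ 0.06963264 -0.06542596  0.38678782]
travel(units) in current frame [ 0.008  0.018 -0.021] in target frame [ 0.008  0.018 -0.021] angular [-0. -0. -0.]
target axes x,y: [[0.076, 0.997, 0.0], [0.997, -0.076, 0.0]]
[[258.3, 144.8], [258.2, 170.7], [258.0, 249.7], [257.8, 314.9]]
```

View pics/w13.png

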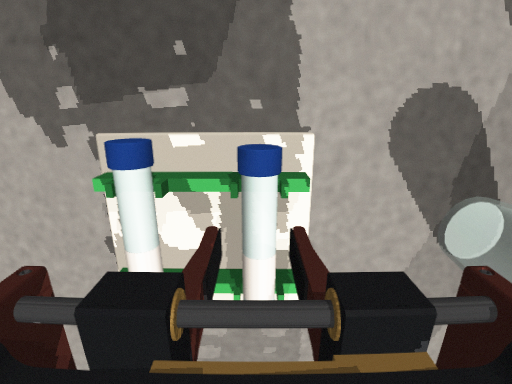

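View pics/s13.png

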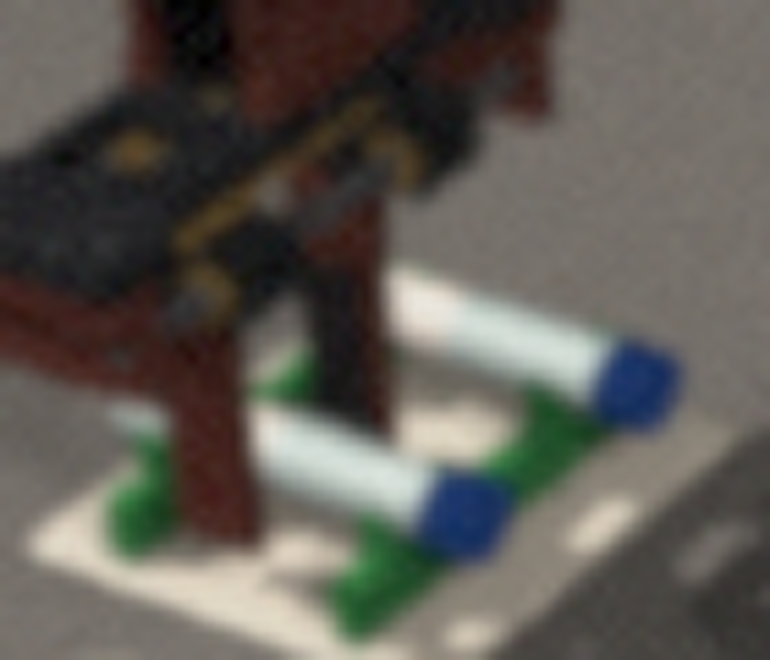

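```bash
python3 - <<'E'
from plant import *
from h import *
S=snapshot("scene")
s=read_state();M=rot(s["eef_rot"]).as_matrix();P=s["position"];print(P)
c=lambda a:((a-[155,145]+.45)*11).round(0).tolist()
for y in (.0355,):
  for x in (-.01,.01):
    for h in (0,.03,.035,.04):
      Q=P+M[:,0]*x+M[:,1]*y+[0,0,h]; print(y,x,h,c(proj(S,Q)[0]))
Q=stand_T(.5003,-.3070,-.076,[(.035,y,.034) for y in (.062,.048,0,-.048)])
print([c(a) for a in proj(S,Q)])
E
```

```text
[ 0.53448109 -0.31182195 -0.01667647]
0.0355 -0.01 0 [189.0, 661.0]
0.0355 -0.01 0.03 [176.0, 567.0]
0.0355 -0.01 0.035 [173.0, 551.0]
0.0355 -0.01 0.04 [171.0, 534.0]
0.0355 0.01 0 [251.0, 685.0]
0.0355 0.01 0.03 [238.0, 590.0]
0.0355 0.01 0.035 [236.0, 574.0]
0.0355 0.01 0.04 [234.0, 557.0]
[[489.0, 515.0], [444.0, 499.0], [292.0, 446.0], [145.0, 394.0]]
```

Call:
step_arm(targets=[{"travel": [0, 0.015, 0.05], "angular": [0, 0, 0], "gripper": 0}, {"travel": [0, 0, 0], "angular": [0, 0, 0], "gripper": -0.4}, {"travel": [0, 0, 0], "angular": [0, 0, 0], "gripper": -0.8}, {"travel": [0, 0, 0], "angular": [0, 0, 0], "gripper": -1}, {"travel": [0, 0, 0], "angular": [0, 0, 0], "gripper": -1}, {"travel": [0, 0, 0], "angular": [0, 0, 0], "gripper": -1}], force=40)

```text
t: 15.05
position: [0.5359, -0.3117, -0.0217]
eef_rot: [0.0, 0.733, 0.68, 0.0]
wrist_force: [0.8, 0.8, 0.5]
finger_gap: 0.22
```

Call:
step_arm(targets=[{"travel": [0, 0, -0.15], "angular": [0, 0, 0], "gripper": -1}, {"travel": [0, 0, -0.3], "angular": [0, 0, 0], "gripper": -1}, {"travel": [0, 0, -0.4], "angular": [0, 0, 0], "gripper": -1}, {"travel": [0, 0, -0.45], "angular": [0, 0, 0], "gripper": -1}, {"travel": [0, 0, -0.45], "angular": [0, 0, 0], "gripper": -1}, {"travel": [0, 0, -0.45], "angular": [0, 0, 0], "gripper": -1}, {"travel": [0, 0, 0], "angular": [0, 0, 0], "gripper": -1}, {"travel": [0, 0, 0], "angular": [0, 0, 0], "gripper": -1}])

```text
t: 15.85
position: [0.5363, -0.3119, 0.2]
eef_rot: [0.001, 0.734, 0.68, 0.001]
wrist_force: [0.2, -0.1, -0.6]
finger_gap: 0.217
```

```bash
python3 - <<'E'
from plant import *
from h import *
import pickle
W=snapshot("wrist");cv2.imwrite("pics/w14.png",W["color"])
S=snapshot("scene");crop(S["color"],140,80,260,180,6,"pics/s14.png")
T=snapshot("top");crop(T["color"],290,170,430,270,5,"pics/t14.png")
pickle.dump((W,S,T),open("w14.pkl","wb"))
s=read_state();print(s["t"],s["position"],s["wrist_force"],s["finger_gap"]);go(s,[.516,.05,.2],.1)
M=rot(s["eef_rot"]).as_matrix()
for h in (.045,.05,.055):print(proj(W,[s["position"]+[0,0,h]+M[:,0]*y for y in (.062,.048,-.048)]).round(1).tolist())
E
```

```text
16.0 [ 0.53502554 -0.31085141  0.19699083] [ 0.10833013  0.36916432 -1.11577288] 0.21636388393710942
travel(units) in current frame [ 3.584 -0.463 -0.025] in target frame [ 3.609  0.171 -0.03 ] angular [-0.001 -0.001 -0.117]
target axes x,y: [[-0.1, 0.995, 0.0], [0.995, 0.1, 0.0]]
[[252.6, 143.1], [252.7, 167.4], [253.1, 304.3]]
[[252.6, 144.2], [252.6, 169.2], [253.1, 309.3]]
[[252.5, 145.4], [252.6, 171.2], [253.1, 314.5]]
```

View pics/w14.png

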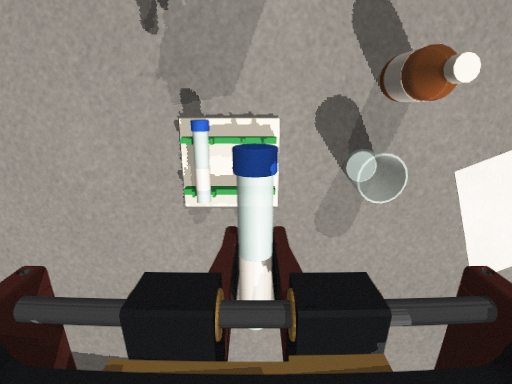

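View pics/s14.png

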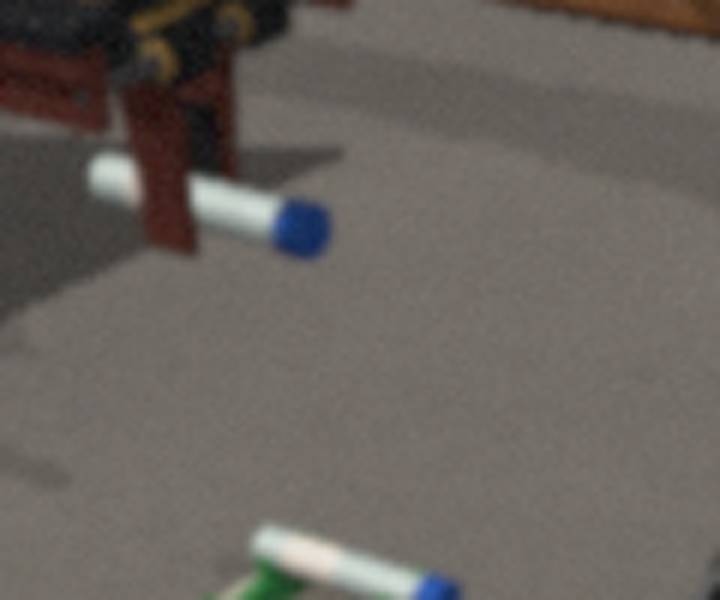

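View pics/t14.png

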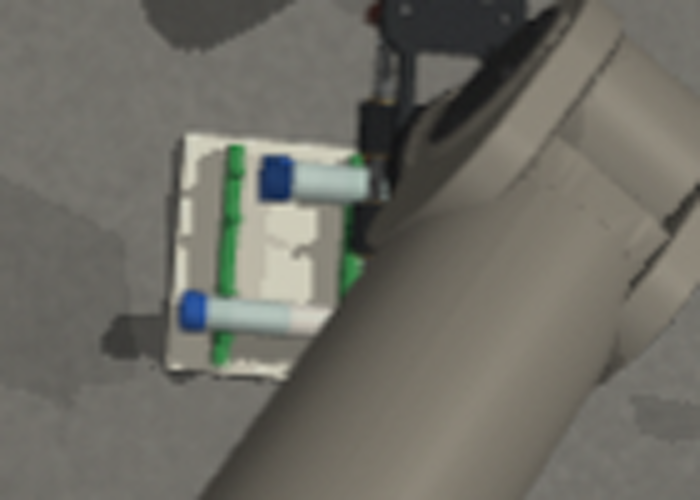

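```bash
python3 - <<'E'
from h import *
import pickle
W,T,S=pickle.load(open("w9.pkl","rb"))
crop(W["color"],180,150,310,300,5,"pics/w9b.png")
t=lambda a,b:(a/4.4+110-.39,b/4.4+170-.39)
Q=np.array([atz(T,t(*q),.177) for q in [(231,211),(332,204),(450,194),(551,185)]]);print(Q.round(4))
d=Q[0]-Q[3];print(np.linalg.norm(d),np.arctan2(-d[0],d[1]))
print("pred",stand_T(.5174,.1133,.0935,[(-.0044,y,.177) for y in (.096,.036,-.036,-.096)]).round(4))
E
```

```text
[[0.5038 0.2083 0.177 ]
 [0.5086 0.1486 0.177 ]
 [0.5155 0.0787 0.177 ]
 [0.5216 0.0187 0.177 ]]
0.19047073298397102 0.09356683284039173
pred [[0.5041 0.2085 0.177 ]
 [0.5097 0.1487 0.177 ]
 [0.5164 0.077  0.177 ]
 [0.522  0.0173 0.177 ]]
```

View pics/w9b.png

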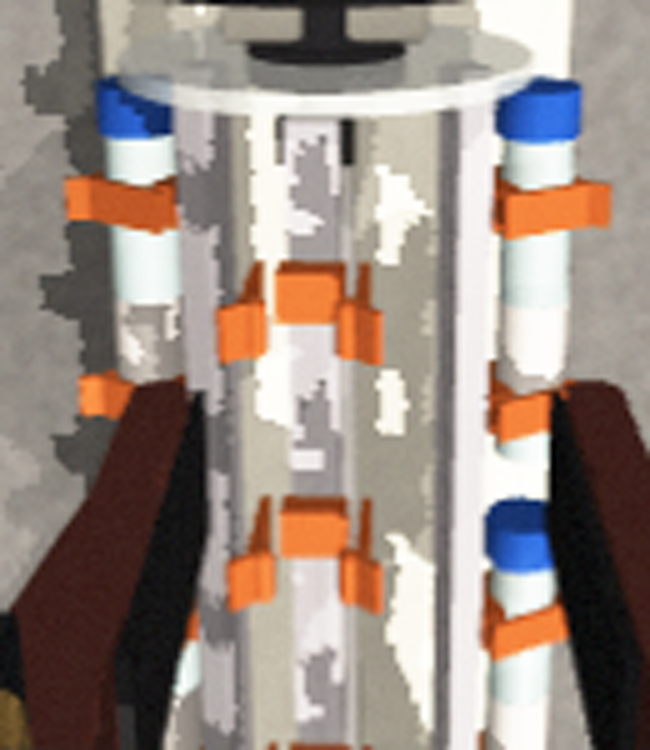

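```bash
python3 - <<'E'
from h import *
import pickle
W,T,S=pickle.load(open("w9.pkl","rb"))
for q in [(302,333),(305.5,584)]:
  px=(q[0]/5+180-.4,q[1]/5+150-.4)
  print([atz(W,px,z).round(4).tolist() for z in (.18,.186)])
a=-.061
print(stand_T(.5174,.1133,.0935,[(.081*np.sin(a),y,.105+.081*np.cos(a)) for y in (.096,.036)]).round(4))
print("base bracket",[atz(W,(q[0]/5+180-.4,q[1]/5+150-.4),.151).round(4).tolist() for q in [(310,300),(313,528)]], stand_T(.5174,.1133,.0935,[(.046*np.sin(a),y,.105+.046*np.cos(a)) for y in (.096,.036)]).round(4))
E
```

```text
[[0.5041, 0.2119, 0.18], [0.5041, 0.2143, 0.186]]
[[0.5096, 0.1522, 0.18], [0.5095, 0.156, 0.186]]
[[0.5035 0.2084 0.1858]
 [0.5091 0.1487 0.1858]]
base bracket [[0.5049, 0.2084, 0.151], [0.5104, 0.1498, 0.151]] [[0.5056 0.2086 0.1509]
 [0.5112 0.1489 0.1509]]
```

```bash
python3 - <<'E'
from plant import *
from h import *
s=read_state();go(s,[.5068,.179,.197],.0935)
E
```

```text
travel(units) in current frame [ 4.863 -0.653  0.006] in target frame [ 4.903  0.176 -0.   ] angular [-0.001 -0.001 -0.113]
target axes x,y: [[-0.093, 0.996, 0.0], [0.996, 0.093, 0.0]]
```

Call:
step_arm(targets=[{"travel": [0.15, 0, 0], "angular": [0, 0, -0.056], "gripper": -1}, {"travel": [0.35, 0, 0], "angular": [0, 0, -0.057], "gripper": -1}, {"travel": [0.44, 0.02, 0], "angular": [0, 0, 0], "gripper": -1}, {"travel": [0.44, 0.02, 0], "angular": [0, 0, 0], "gripper": -1}, {"travel": [0.44, 0.02, 0], "angular": [0, 0, 0], "gripper": -1}, {"travel": [0.44, 0.02, 0], "angular": [0, 0, 0], "gripper": -1}, {"travel": [0.44, 0.02, 0], "angular": [0, 0, 0], "gripper": -1}, {"travel": [0.44, 0.02, 0], "angular": [0, 0, 0], "gripper": -1}])

```text
t: 16.8
position: [0.5227, 0.004, 0.197]
eef_rot: [-0.001, 0.673, 0.739, -0.001]
wrist_force: [0.7, 0.4, 0.3]
finger_gap: 0.221
```

Call:
step_arm(targets=[{"travel": [0.44, 0.02, 0], "angular": [0, 0, 0], "gripper": -1}, {"travel": [0.44, 0.02, 0], "angular": [0, 0, 0], "gripper": -1}, {"travel": [0.4, 0, 0], "angular": [0, 0, 0], "gripper": -1}, {"travel": [0.3, 0, 0], "angular": [0, 0, 0], "gripper": -1}, {"travel": [0, 0, 0], "angular": [0, 0, 0], "gripper": -1}])

```text
t: 17.3
position: [0.5114, 0.1651, 0.1966]
eef_rot: [-0.001, 0.67, 0.742, -0.001]
wrist_force: [-0.2, 0.1, -0.5]
finger_gap: 0.218
```

```bash
python3 - <<'E'
from plant import *
from h import *
s=read_state();print(s["t"],s["position"]);go(s,[.5068,.179,.155],.0935)
E
```

```text
17.3 [0.51139485 0.16510442 0.19657083]
travel(units) in current frame [ 0.143 -0.03   0.416] in target frame [ 0.143 -0.033  0.416] angular [-0.002 -0.     0.005]
target axes x,y: [[-0.093, 0.996, 0.0], [0.996, 0.093, 0.0]]
```

Call:
step_arm(targets=[{"travel": [0.14, -0.03, 0.05], "angular": [-0.002, 0, 0.005], "gripper": -1}, {"travel": [0, 0, 0.15], "angular": [0, 0, 0], "gripper": -1}, {"travel": [0, 0, 0.15], "angular": [0, 0, 0], "gripper": -1}, {"travel": [0, 0, 0], "angular": [0, 0, 0], "gripper": -1}, {"travel": [0, 0, 0], "angular": [0, 0, 0], "gripper": -1}])

```text
t: 17.8
position: [0.5088, 0.1725, 0.1627]
eef_rot: [0.001, 0.677, 0.736, 0.0]
wrist_force: [0.1, -0.5, 0.1]
finger_gap: 0.215
```

```bash
python3 - <<'E'
from plant import *
from h import *
import pickle
s=read_state();print(s["t"],s["position"]);go(s,[.5068,.179,.155],.0935)
W=snapshot("wrist");cv2.imwrite("pics/w15.png",W["color"])
S=snapshot("scene");crop(S["color"],270,130,430,250,5,"pics/s15.png")
pickle.dump((W,S),open("w15.pkl","wb"))
a=-.061
Q=stand_T(.5174,.1133,.0935,[(.064*np.sin(a),y,.105+.064*np.cos(a)) for y in (.018,.066,.114,.128)])
print("seat in S",[((x-[270,130]+.4)*5).round(0).tolist() for x in proj(S,Q)])
E
```

```text
17.8 [0.50875379 0.1725213  0.16274972]
travel(units) in current frame [ 0.066 -0.014  0.077] in target frame [ 0.066 -0.013  0.077] angular [ 0.001  0.001 -0.006]
target axes x,y: [[-0.093, 0.996, 0.0], [0.996, 0.093, 0.0]]
seat in S [[361.0, 240.0], [467.0, 260.0], [576.0, 281.0], [608.0, 287.0]]
```

View pics/w15.png

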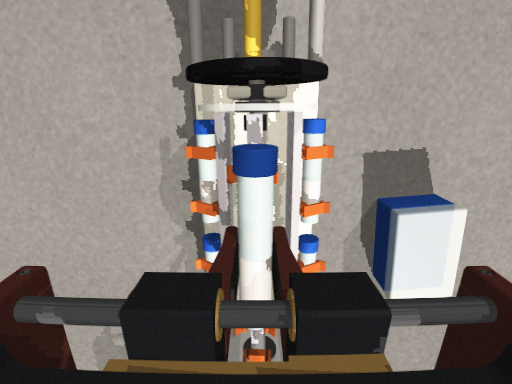

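View pics/s15.png

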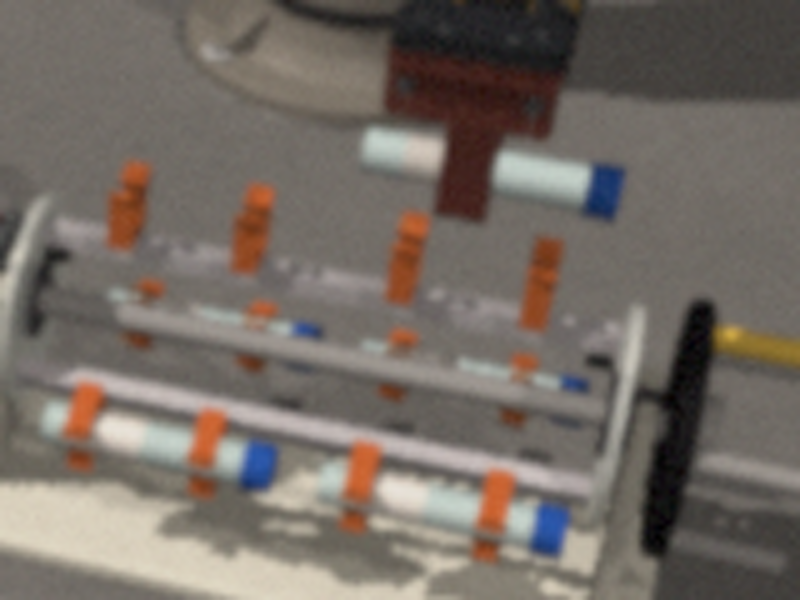

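Call:
step_arm(targets=[{"travel": [0.066, -0.013, 0], "angular": [0, 0, -0.005], "gripper": -1}, {"travel": [0, 0, 0], "angular": [0, 0, 0], "gripper": -1}, {"travel": [0, 0, 0.1], "angular": [0, 0, 0], "gripper": -1}, {"travel": [0, 0, 0.1], "angular": [0, 0, 0], "gripper": -1}, {"travel": [0, 0, 0], "angular": [0, 0, 0], "gripper": -1}], force=60)

```text
t: 18.4
position: [0.506, 0.1796, 0.1414]
eef_rot: [0.001, 0.673, 0.739, -0.0]
wrist_force: [-0.5, -0.3, -1.0]
finger_gap: 0.21
```

```bash
python3 - <<'E'
from plant import *
from h import *
import pickle
s=read_state();print(s["t"],s["position"],s["wrist_force"]);go(s,[.5070,.179,.135],.0935)
W=snapshot("wrist");crop(W["color"],170,80,350,340,3,"pics/w16.png")
S=snapshot("scene");crop(S["color"],270,130,430,250,5,"pics/s16.png")
E
```

```text
18.4 [0.50597182 0.17955476 0.14137565] [-0.50789129 -0.31951457 -1.03406539]
travel(units) in current frame [-0.006  0.01   0.064] in target frame [-0.006  0.01   0.064] angular [ 0.     0.001 -0.   ]
target axes x,y: [[-0.093, 0.996, 0.0], [0.996, 0.093, 0.0]]
```

View pics/w16.png

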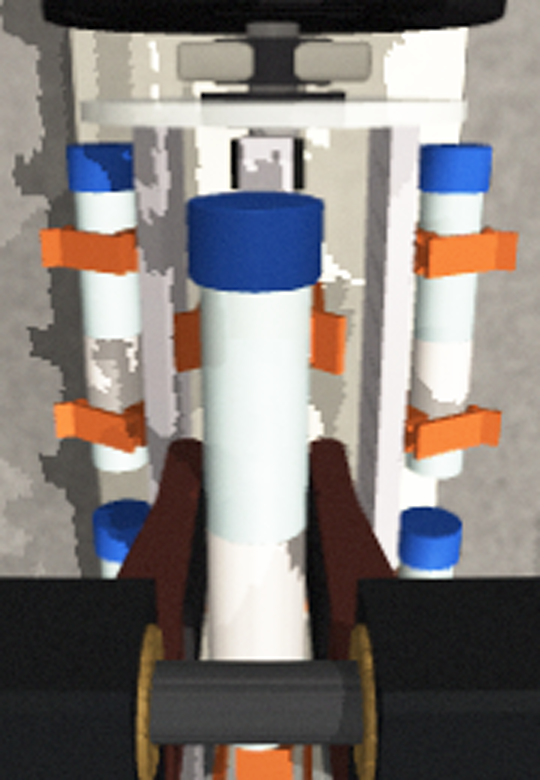

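View pics/s16.png

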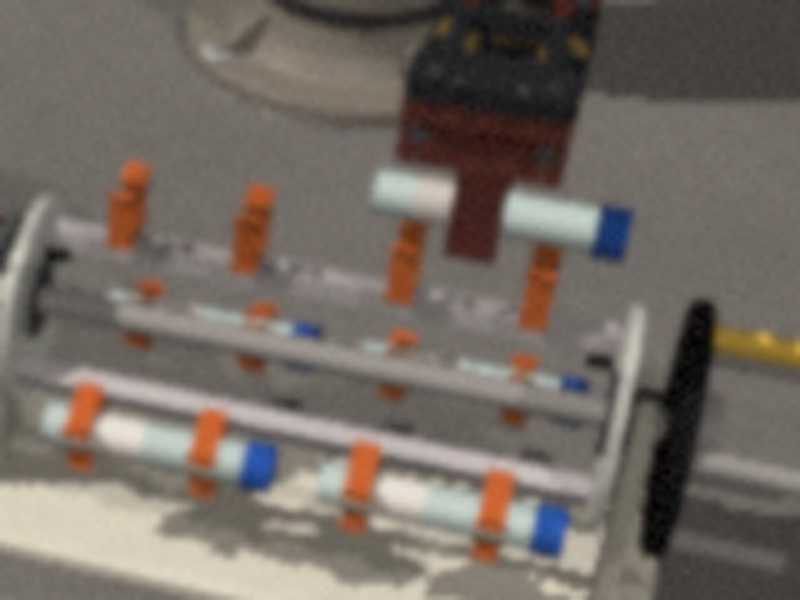

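Call:
step_arm(targets=[{"travel": [0, 0.01, 0.06], "angular": [0, 0, 0], "gripper": -1}, {"travel": [0, 0, 0.06], "angular": [0, 0, 0], "gripper": -1}, {"travel": [0, 0, 0.06], "angular": [0, 0, 0], "gripper": -1}, {"travel": [0, 0, 0], "angular": [0, 0, 0], "gripper": -1}])

```text
t: 18.9
position: [0.5074, 0.18, 0.1243]
eef_rot: [0.0, 0.673, 0.739, 0.0]
wrist_force: [-2.2, -0.1, 2.5]
finger_gap: 0.214
```

Call:
step_arm(targets=[{"travel": [0, 0, 0.05], "angular": [0, 0, 0], "gripper": -1}, {"travel": [0, 0, 0.05], "angular": [0, 0, 0], "gripper": -1}, {"travel": [0, 0, 0], "angular": [0, 0, 0], "gripper": -1}])

```text
t: 19.2
position: [0.5078, 0.1803, 0.1153]
eef_rot: [0.0, 0.673, 0.739, 0.001]
wrist_force: [-4.7, -1.1, 9.0]
finger_gap: 0.218
```

Call:
step_arm(targets=[{"travel": [0, 0, 0.05], "angular": [0, 0, 0], "gripper": -1}, {"travel": [0, 0, 0], "angular": [0, 0, 0], "gripper": -1}])

```text
t: 19.4
position: [0.5081, 0.1805, 0.1108]
eef_rot: [0.001, 0.673, 0.739, 0.001]
wrist_force: [-5.7, -0.7, 12.7]
finger_gap: 0.213
```

```bash
python3 - <<'E'
from plant import *
from h import *
s=read_state();print(s["t"],s["position"],s["wrist_force"],s["ft_torque"])
W=snapshot("wrist");crop(W["color"],170,80,350,340,3,"pics/w17.png")
S=snapshot("scene");crop(S["color"],270,130,430,250,5,"pics/s17.png")
E
```

```text
19.4 [0.50814472 0.18047705 0.11080799] [-5.74704025 -0.74993522 12.74922395] [-0.24297839  1.34662235  0.02528042]
```

View pics/w17.png

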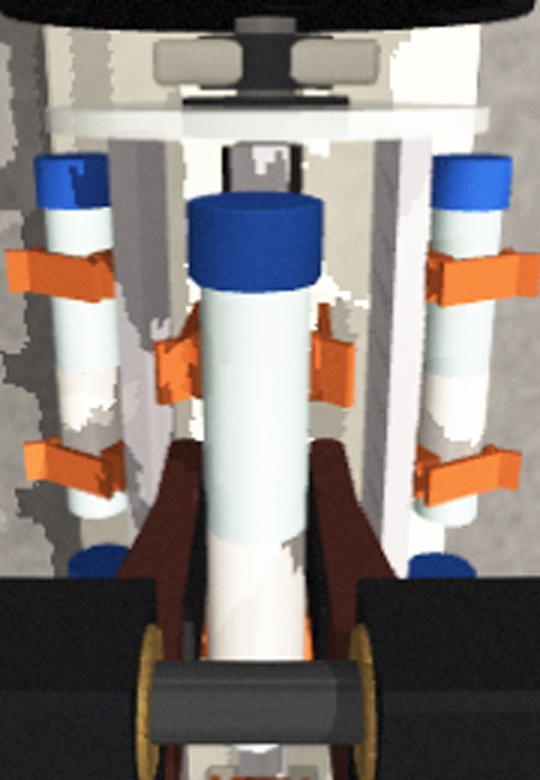

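View pics/s17.png

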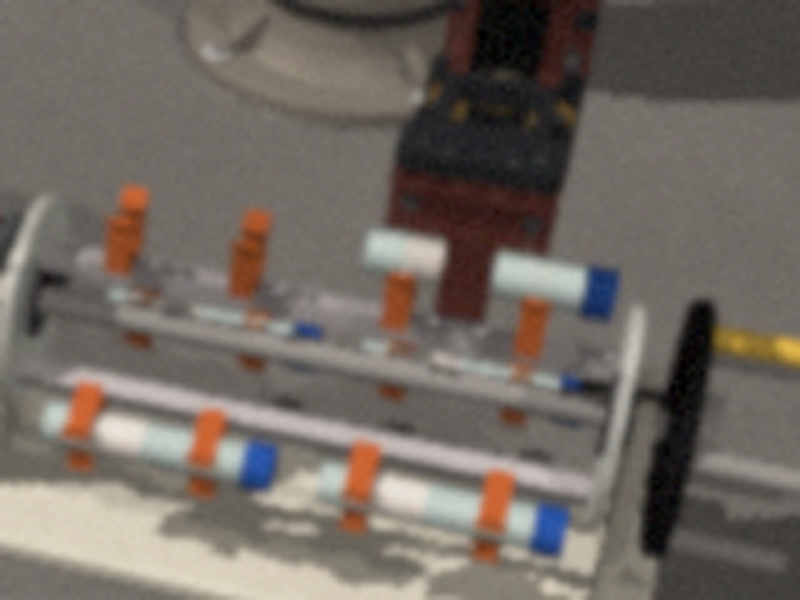

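Call:
step_arm(targets=[{"travel": [0, -0.01, 0.05], "angular": [0, 0, 0], "gripper": -1}, {"travel": [0, 0, 0.05], "angular": [0, 0, 0], "gripper": -1}, {"travel": [0, 0, 0], "angular": [0, 0, 0], "gripper": -1}])

```text
t: 19.8
position: [0.5082, 0.1803, 0.1008]
eef_rot: [0.001, 0.673, 0.739, 0.002]
wrist_force: [-2.1, -1.9, 8.2]
finger_gap: 0.217
```

Call:
step_arm(targets=[{"travel": [0, 0, 0.05], "angular": [0, 0, 0], "gripper": -1}, {"travel": [0, 0, 0], "angular": [0, 0, 0], "gripper": -1}])

```text
t: 20.0
position: [0.5087, 0.1803, 0.0962]
eef_rot: [0.001, 0.674, 0.739, 0.002]
wrist_force: [-2.6, -1.5, 11.5]
finger_gap: 0.215
```

```bash
python3 - <<'E'
from plant import *
from h import *
s=read_state();print(s["t"],s["position"],s["wrist_force"],s["ft_torque"])
W=snapshot("wrist");crop(W["color"],170,80,350,340,3,"pics/w18.png")
S=snapshot("scene");crop(S["color"],270,130,430,250,5,"pics/s18.png")
E
```

```text
20.0 [0.50874683 0.18025611 0.09623756] [-2.63263426 -1.49477097 11.54059427] [ 0.03225804  0.64352308 -0.04994484]
```

View pics/w18.png

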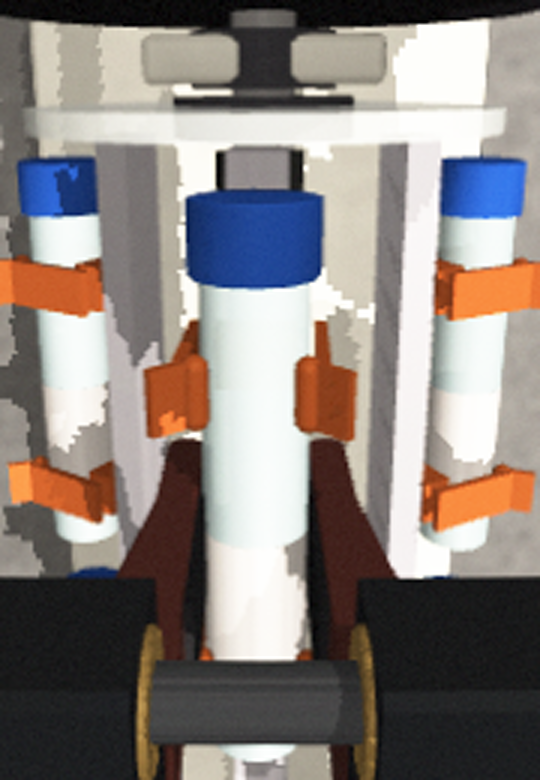

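View pics/s18.png

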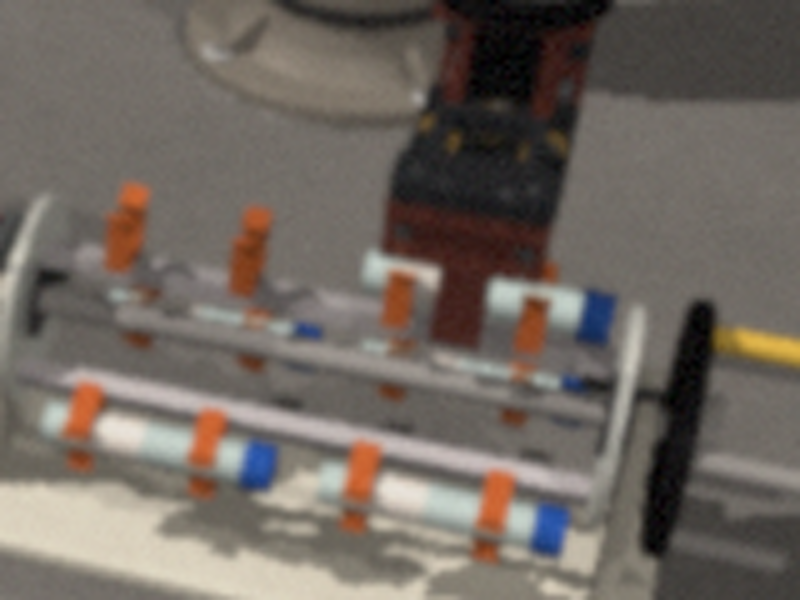

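Call:
step_arm(targets=[{"travel": [0, -0.01, 0.05], "angular": [0, 0, 0], "gripper": -1}, {"travel": [0, 0, 0.03], "angular": [0, 0, 0], "gripper": -1}, {"travel": [0, 0, 0], "angular": [0, 0, 0], "gripper": -1}])

```text
t: 20.4
position: [0.5091, 0.1802, 0.0895]
eef_rot: [0.002, 0.674, 0.739, 0.003]
wrist_force: [-2.9, -2.0, 17.5]
finger_gap: 0.214
```

Call:
step_arm(targets=[{"travel": [0, 0, 0.03], "angular": [0, 0, 0], "gripper": -1}, {"travel": [0, 0, 0], "angular": [0, 0, 0], "gripper": -1}])

```text
t: 20.6
position: [0.5091, 0.1803, 0.0881]
eef_rot: [0.001, 0.674, 0.739, 0.004]
wrist_force: [-8.9, -4.2, 34.0]
finger_gap: 0.217
```

```bash
python3 - <<'E'
from plant import *
from h import *
s=read_state();print(s["t"],s["position"],s["wrist_force"],s["ft_torque"])
W=snapshot("wrist");crop(W["color"],170,80,350,340,3,"pics/w19.png")
S=snapshot("scene");crop(S["color"],270,130,430,250,5,"pics/s19.png")
E
```

```text
20.6 [0.50912421 0.18028502 0.08805451] [-8.90501519 -4.19458141 34.02486511] [-0.59431539  1.93314924  0.03726832]
```

View pics/w19.png

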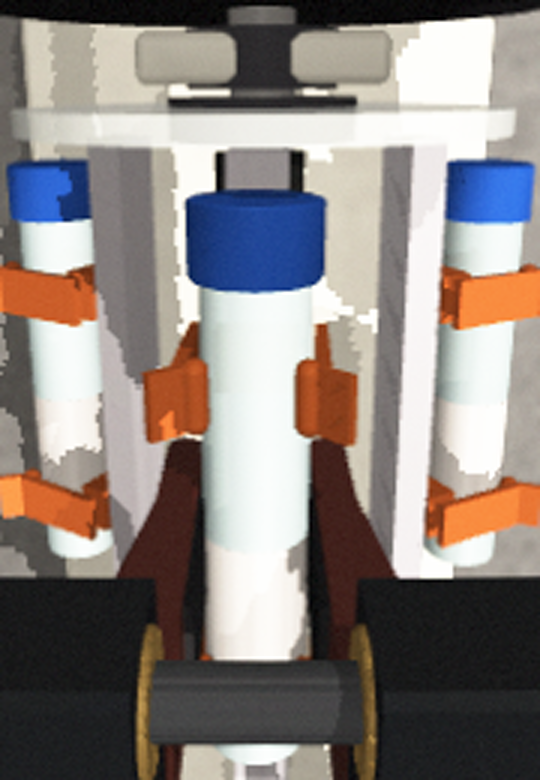

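View pics/s19.png

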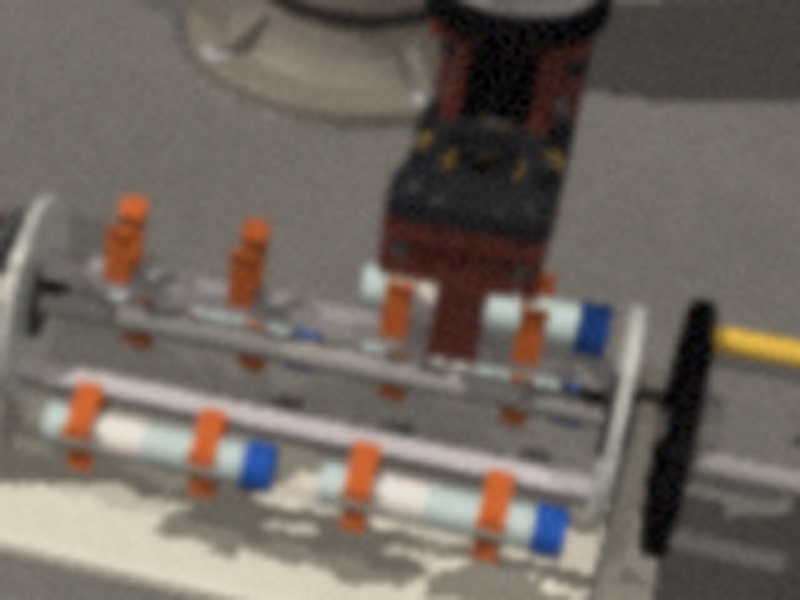

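Call:
step_arm(targets=[{"travel": [0, 0, -0.08], "angular": [0, 0, 0], "gripper": -1}, {"travel": [0, 0, -0.08], "angular": [0, 0, 0], "gripper": -1}, {"travel": [0, 0, 0], "angular": [0, 0, 0], "gripper": -1}])

```text
t: 21.0
position: [0.5081, 0.18, 0.1019]
eef_rot: [0.002, 0.674, 0.739, 0.003]
wrist_force: [0.0, -2.6, 4.3]
finger_gap: 0.214
```

Call:
step_arm(targets=[{"travel": [0, 0, 0], "angular": [0, 0, 0], "gripper": -0.4}, {"travel": [0, 0, 0], "angular": [0, 0, 0], "gripper": -0.2}, {"travel": [0, 0, 0], "angular": [0, 0, 0], "gripper": -0.2}, {"travel": [0, 0, -0.2], "angular": [0, 0, 0], "gripper": -0.2}, {"travel": [0, 0, -0.4], "angular": [0, 0, 0], "gripper": -0.2}, {"travel": [-0.3, 0, -0.3], "angular": [0, 0, 0], "gripper": 0}, {"travel": [-0.3, 0, 0], "angular": [0, 0, 0], "gripper": 0}, {"travel": [0, 0, 0], "angular": [0, 0, 0], "gripper": 0}])

```text
t: 21.8
position: [0.5126, 0.1161, 0.1912]
eef_rot: [0.002, 0.675, 0.737, 0.002]
wrist_force: [0.6, -0.4, -0.8]
finger_gap: 0.501
```

```bash
python3 - <<'E'
from plant import *
from h import *
import pickle
s=read_state();print(s["t"],s["position"],s["wrist_force"])
W=snapshot("wrist");crop(W["color"],130,60,350,300,3,"pics/w20.png")
S=snapshot("scene");crop(S["color"],270,130,430,250,5,"pics/s20.png")
T=snapshot("top");crop(T["color"],110,170,290,260,4.4,"pics/t20.png")
pickle.dump((W,S,T),open("w20.pkl","wb"))
E
```

```text
21.8 [0.51264386 0.11605806 0.1912099 ] [ 0.64600119 -0.37933539 -0.75487214]
```

View pics/w20.png

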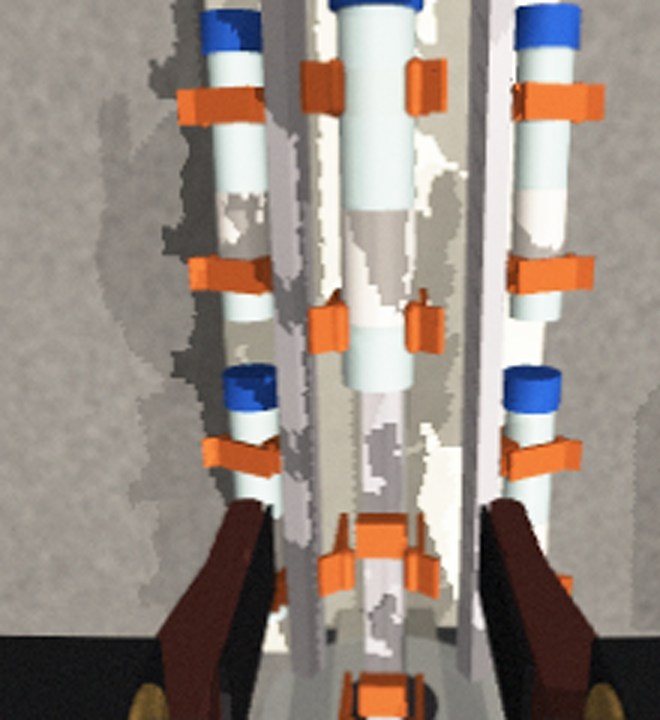

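View pics/s20.png

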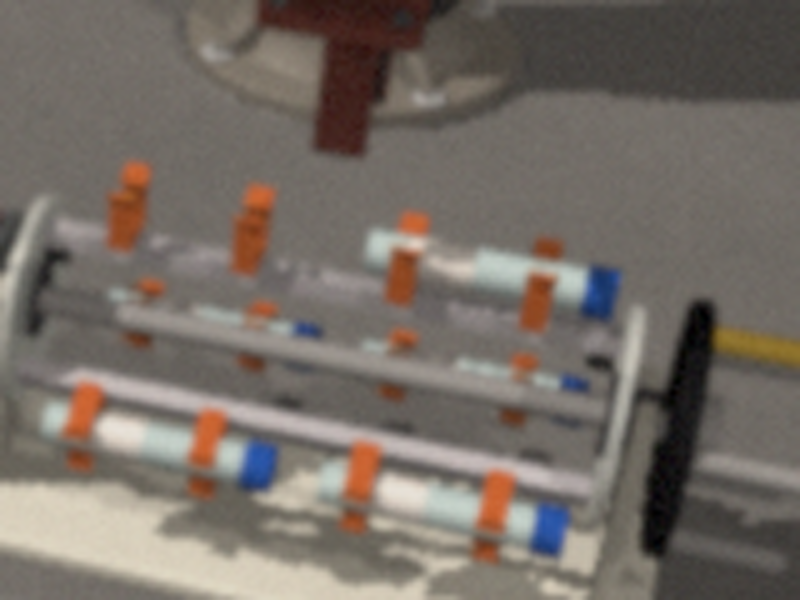

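View pics/t20.png

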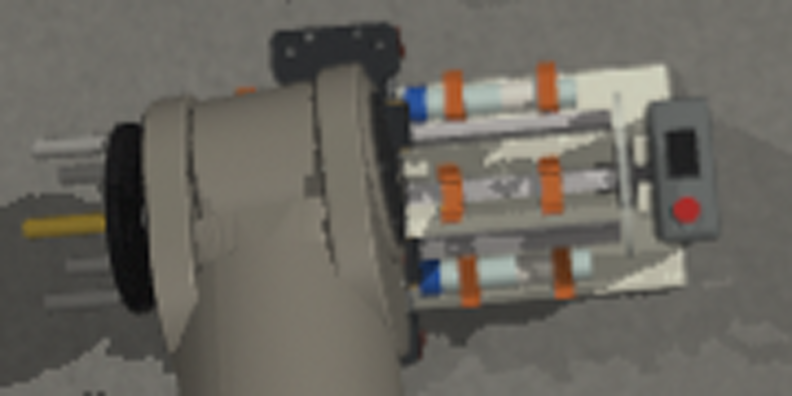

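```bash
python3 - <<'E'
from plant import *
from h import *
s=read_state();go(s,[.4662,-.3044,.19],-.076);go(s,[.4662,-.3044,.06],-.076)
E
```

```text
travel(units) in current frame [-4.193 -0.848 -0.006] in target frame [-4.276e+00 -1.270e-01 -3.000e-03] angular [ 0.001 -0.     0.113]
target axes x,y: [[0.076, 0.997, 0.0], [0.997, -0.076, 0.0]]
travel(units) in current frame [-4.193 -0.851  1.294] in target frame [-4.276 -0.127  1.297] angular [ 0.001 -0.     0.113]
target axes x,y: [[0.076, 0.997, 0.0], [0.997, -0.076, 0.0]]
```

Call:
step_arm(targets=[{"travel": [-0.1, -0.02, -0.1], "angular": [0, 0, 0.056], "gripper": 0}, {"travel": [-0.37, -0.03, 0], "angular": [0, 0, 0.057], "gripper": 0}, {"travel": [-0.45, -0.01, 0], "angular": [0, 0, 0], "gripper": 0}, {"travel": [-0.45, -0.01, 0], "angular": [0, 0, 0], "gripper": 0}, {"travel": [-0.45, -0.01, 0], "angular": [0, 0, 0], "gripper": 0}, {"travel": [-0.45, -0.01, 0], "angular": [0, 0, 0], "gripper": 0}, {"travel": [-0.45, -0.01, 0], "angular": [0, 0, 0], "gripper": 0}, {"travel": [-0.45, -0.01, 0], "angular": [0, 0, 0], "gripper": 0}])

```text
t: 22.75
position: [0.4817, -0.1957, 0.1995]
eef_rot: [0.001, 0.732, 0.681, 0.001]
wrist_force: [1.6, 0.6, 0.8]
finger_gap: 0.496
```

Call:
step_arm(targets=[{"travel": [-0.45, -0.01, 0], "angular": [0, 0, 0], "gripper": 0}, {"travel": [-0.4, -0.01, 0.25], "angular": [0, 0, 0], "gripper": 0}, {"travel": [-0.25, 0, 0.4], "angular": [0, 0, 0], "gripper": 0}, {"travel": [0, 0, 0.4], "angular": [0, 0, 0], "gripper": 0}, {"travel": [0, 0, 0.2], "angular": [0, 0, 0], "gripper": 0}, {"travel": [0, 0, 0], "angular": [0, 0, 0], "gripper": 0}])

```text
t: 23.35
position: [0.4699, -0.3027, 0.0713]
eef_rot: [-0.002, 0.733, 0.68, -0.0]
wrist_force: [-0.0, 0.2, 0.2]
finger_gap: 0.498
```

```bash
python3 - <<'E'
from plant import *
from h import *
s=read_state();print(s["t"],s["position"]);go(s,[.4662,-.3044,-.021],-.076)
W=snapshot("wrist");cv2.imwrite("pics/w21.png",W["color"])
P=lambda x:stand_T(.5003,-.3070,-.076,[(x,y,.034) for y in (.062,.048,0,-.048)])
print(np.round(proj(W,P(-.035)),1).tolist())
E
```

```text
23.35 [ 0.46985624 -0.30269592  0.07129835]
travel(units) in current frame [-0.022 -0.032  0.923] in target frame [-0.02  -0.035  0.923] angular [-0.003 -0.002  0.001]
target axes x,y: [[0.076, 0.997, 0.0], [0.997, -0.076, 0.0]]
[[250.0, 134.7], [250.1, 151.3], [250.3, 204.3], [250.5, 251.4]]
```

View pics/w21.png

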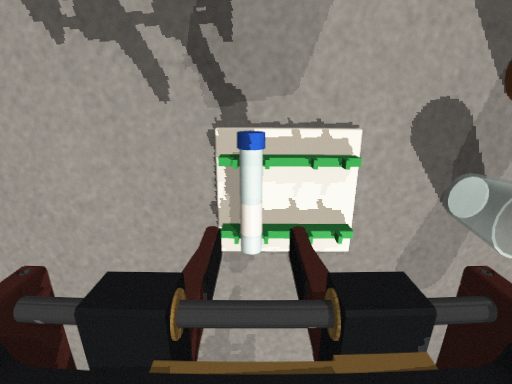

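Call:
step_arm(targets=[{"travel": [-0.02, -0.035, 0.2], "angular": [-0.003, -0.002, 0], "gripper": 0}, {"travel": [0, 0, 0.25], "angular": [0, 0, 0], "gripper": 0}, {"travel": [0, 0, 0.25], "angular": [0, 0, 0], "gripper": 0}, {"travel": [0, 0, 0.15], "angular": [0, 0, 0], "gripper": 0}, {"travel": [0, 0, 0], "angular": [0, 0, 0], "gripper": 0}])

```text
t: 23.9
position: [0.4685, -0.3061, -0.0107]
eef_rot: [0.003, 0.733, 0.68, 0.001]
wrist_force: [-0.2, -0.6, 0.3]
finger_gap: 0.501
```

```bash
python3 - <<'E'
from plant import *
from h import *
s=read_state();print(s["t"],s["position"]);go(s,[.4662,-.3044,-.021],-.076)
W=snapshot("wrist");cv2.imwrite("pics/w22.png",W["color"])
E
```

```text
23.9 [ 0.46848396 -0.30612445 -0.01069557]
travel(units) in current frame [ 0.016 -0.025  0.103] in target frame [ 0.015 -0.024  0.103] angular [0.004 0.001 0.001]
target axes x,y: [[0.076, 0.997, 0.0], [0.997, -0.076, 0.0]]
```

View pics/w22.png

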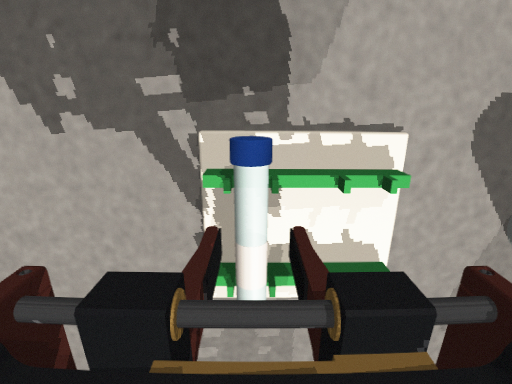

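Call:
step_arm(targets=[{"travel": [0.015, -0.025, 0.1], "angular": [0.003, 0, 0], "gripper": 0}, {"travel": [0, 0, 0], "angular": [0, 0, 0], "gripper": 0}, {"travel": [0, 0, 0], "angular": [0, 0, 0], "gripper": -0.4}, {"travel": [0, 0, 0], "angular": [0, 0, 0], "gripper": -0.8}, {"travel": [0, 0, 0], "angular": [0, 0, 0], "gripper": -1}, {"travel": [0, 0, 0], "angular": [0, 0, 0], "gripper": -1}, {"travel": [0, 0, 0], "angular": [0, 0, 0], "gripper": -1}], force=50)

```text
t: 24.65
position: [0.4664, -0.3055, -0.0198]
eef_rot: [0.002, 0.733, 0.68, 0.0]
wrist_force: [0.3, 0.7, 1.6]
finger_gap: 0.217
```

Call:
step_arm(targets=[{"travel": [0, 0, -0.15], "angular": [0, 0, 0], "gripper": -1}, {"travel": [0, 0, -0.3], "angular": [0, 0, 0], "gripper": -1}, {"travel": [0, 0, -0.4], "angular": [0, 0, 0], "gripper": -1}, {"travel": [0, 0, -0.45], "angular": [0, 0, 0], "gripper": -1}, {"travel": [0, 0, -0.45], "angular": [0, 0, 0], "gripper": -1}, {"travel": [0, 0, -0.45], "angular": [0, 0, 0], "gripper": -1}, {"travel": [0, 0, 0], "angular": [0, 0, 0], "gripper": -1}])

```text
t: 25.35
position: [0.4681, -0.3074, 0.2065]
eef_rot: [0.007, 0.734, 0.679, 0.002]
wrist_force: [1.2, -0.4, -0.1]
finger_gap: 0.214
```

```bash
python3 - <<'E'
from plant import *
from h import *
s=read_state();print(s["t"],s["position"],s["finger_gap"]);go(s,[.5195,.046,.197],.0935)
W=snapshot("wrist");cv2.imwrite("pics/w23.png",W["color"])
E
```

```text
25.35 [ 0.46813947 -0.30744952  0.20652626] 0.21351011950788829
travel(units) in current frame [3.564 0.238 0.079] in target frame [3.471 0.841 0.095] angular [ 0.008  0.004 -0.114]
target axes x,y: [[-0.093, 0.996, 0.0], [0.996, 0.093, 0.0]]
```

View pics/w23.png

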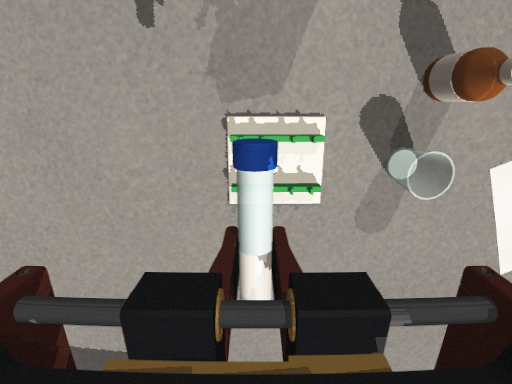

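```bash
python3 - <<'E'
from plant import *
from h import *
s=read_state();go(s,[.5198,.042,.2],.0935)
E
```

```text
travel(units) in current frame [3.511 0.261 0.024] in target frame [3.416 0.851 0.035] angular [ 0.006  0.003 -0.113]
target axes x,y: [[-0.093, 0.996, 0.0], [0.996, 0.093, 0.0]]
```

Call:
step_arm(targets=[{"travel": [0.1, 0.05, 0], "angular": [0.004, 0.002, -0.057], "gripper": -1}, {"travel": [0.3, 0.09, 0], "angular": [0.004, 0.002, -0.057], "gripper": -1}, {"travel": [0.43, 0.1, 0], "angular": [0, 0, 0], "gripper": -1}, {"travel": [0.43, 0.1, 0], "angular": [0, 0, 0], "gripper": -1}, {"travel": [0.43, 0.1, 0], "angular": [0, 0, 0], "gripper": -1}, {"travel": [0.43, 0.1, 0], "angular": [0, 0, 0], "gripper": -1}, {"travel": [0.43, 0.1, 0], "angular": [0, 0, 0], "gripper": -1}, {"travel": [0.43, 0.1, 0], "angular": [0, 0, 0], "gripper": -1}])

```text
t: 26.2
position: [0.5139, -0.0009, 0.1994]
eef_rot: [-0.005, 0.673, 0.74, -0.003]
wrist_force: [1.2, -0.6, -1.0]
finger_gap: 0.212
```

Call:
step_arm(targets=[{"travel": [0.25, 0.06, 0], "angular": [0, 0, 0], "gripper": -1}, {"travel": [0, 0, 0], "angular": [0, 0, 0], "gripper": -1}, {"travel": [0, 0, 0], "angular": [0, 0, 0], "gripper": -1}])

```text
t: 26.5
position: [0.5178, 0.0226, 0.1995]
eef_rot: [-0.005, 0.672, 0.74, -0.003]
wrist_force: [-0.8, -0.1, -0.5]
finger_gap: 0.216
```

```bash
python3 - <<'E'
from plant import *
from h import *
s=read_state();print(s["t"],s["position"],s["wrist_force"]);go(s,[.5198,.042,.142],.0935)
E
```

```text
26.5 [0.51781226 0.02261693 0.19951575] [-0.79690632 -0.12047015 -0.47851286]
travel(units) in current frame [0.189 0.045 0.575] in target frame [0.191 0.038 0.575] angular [-0.007 -0.002  0.002]
target axes x,y: [[-0.093, 0.996, 0.0], [0.996, 0.093, 0.0]]
```

Call:
step_arm(targets=[{"travel": [0.19, 0.038, 0], "angular": [-0.007, -0.002, 0.002], "gripper": -1}, {"travel": [0, 0, 0.2], "angular": [0, 0, 0], "gripper": -1}, {"travel": [0, 0, 0.2], "angular": [0, 0, 0], "gripper": -1}, {"travel": [0, 0, 0.15], "angular": [0, 0, 0], "gripper": -1}, {"travel": [0, 0, 0], "angular": [0, 0, 0], "gripper": -1}, {"travel": [0, 0, 0], "angular": [0, 0, 0], "gripper": -1}], force=60)

```text
t: 27.1
position: [0.5206, 0.0405, 0.1456]
eef_rot: [0.0, 0.675, 0.738, 0.0]
wrist_force: [-0.9, -0.1, -0.1]
finger_gap: 0.211
```

```bash
python3 - <<'E'
from plant import *
from h import *
s=read_state();print(s["t"],s["position"],s["wrist_force"]);go(s,[.5198,.042,.142],.0935)
W=snapshot("wrist");crop(W["color"],170,80,350,340,3,"pics/w24.png")
S=snapshot("scene");crop(S["color"],250,120,410,240,5,"pics/s24.png")
E
```

```text
27.1 [0.52062759 0.04052472 0.14559128] [-0.90220077 -0.13660585 -0.06224697]
travel(units) in current frame [ 0.015 -0.007  0.036] in target frame [ 0.015 -0.007  0.036] angular [ 0.001 -0.    -0.003]
target axes x,y: [[-0.093, 0.996, 0.0], [0.996, 0.093, 0.0]]
```

View pics/w24.png

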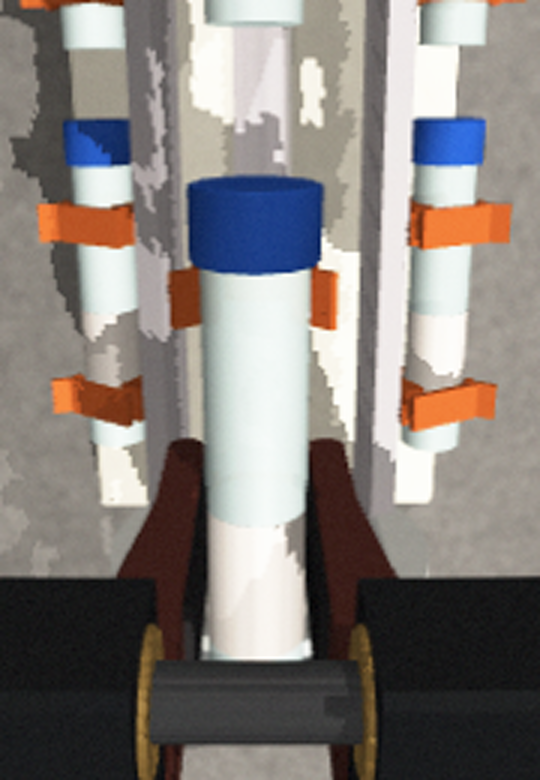

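View pics/s24.png

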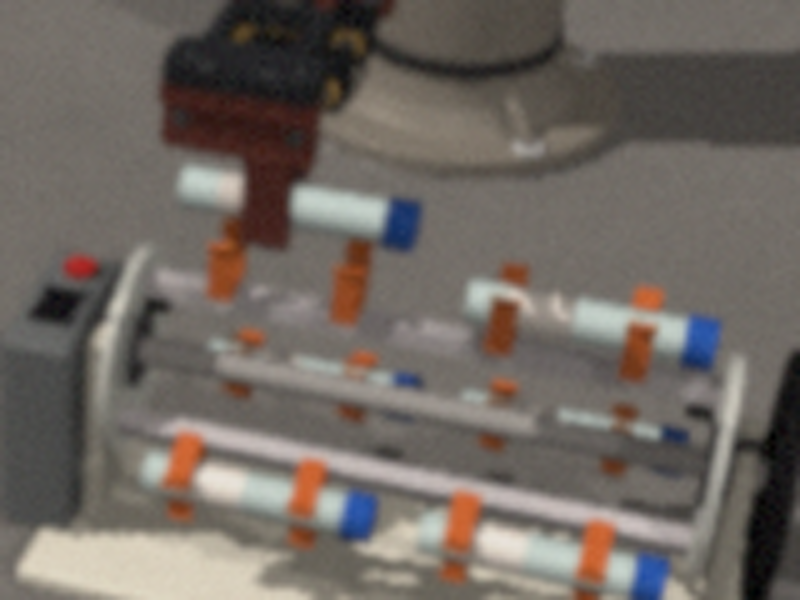

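Call:
step_arm(targets=[{"travel": [0.035, -0.01, 0], "angular": [0, 0, -0.002], "gripper": -1}, {"travel": [0, 0, 0.08], "angular": [0, 0, 0], "gripper": -1}, {"travel": [0, 0, 0.06], "angular": [0, 0, 0], "gripper": -1}, {"travel": [0, 0, 0.05], "angular": [0, 0, 0], "gripper": -1}, {"travel": [0, 0, 0], "angular": [0, 0, 0], "gripper": -1}])

```text
t: 27.7
position: [0.5198, 0.0457, 0.126]
eef_rot: [0.0, 0.673, 0.74, 0.001]
wrist_force: [0.5, 0.4, 1.5]
finger_gap: 0.214
```

```bash
python3 - <<'E'
from plant import *
from h import *
s=read_state();print(s["t"],s["position"],s["wrist_force"]);go(s,[.5198,.042,.142],.0935)
W=snapshot("wrist");crop(W["color"],170,80,350,340,3,"pics/w25.png")
S=snapshot("scene");crop(S["color"],250,120,410,240,5,"pics/s25.png")
E
```

```text
27.7 [0.51976088 0.04570412 0.12603017] [0.50722492 0.37777728 1.50433993]
travel(units) in current frame [-0.037 -0.003 -0.16 ] in target frame [-0.037 -0.003 -0.16 ] angular [ 0.001 -0.001  0.001]
target axes x,y: [[-0.093, 0.996, 0.0], [0.996, 0.093, 0.0]]
```

View pics/w25.png

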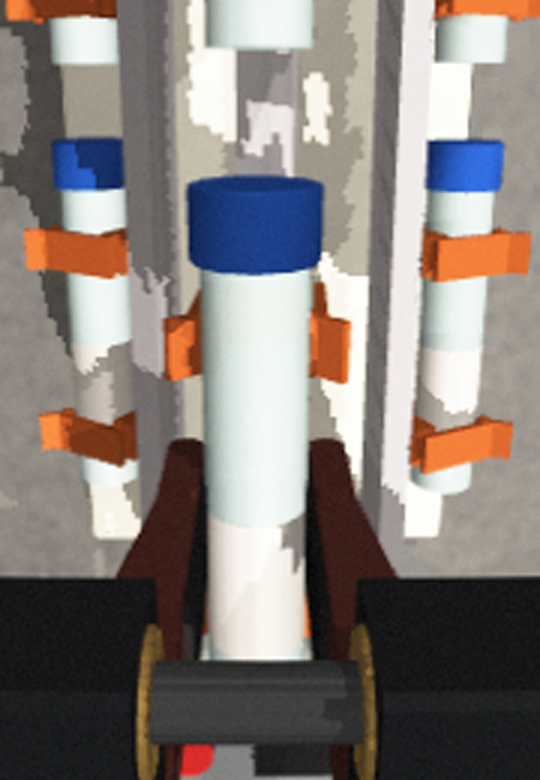

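View pics/s25.png

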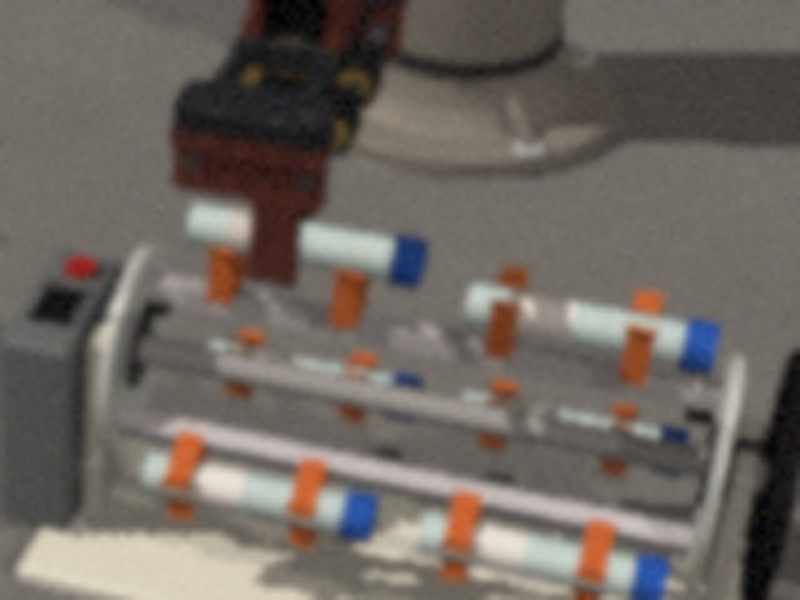

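Call:
step_arm(targets=[{"travel": [0, 0, 0.05], "angular": [0, 0, 0], "gripper": -1}, {"travel": [0, 0, 0.05], "angular": [0, 0, 0], "gripper": -1}, {"travel": [0, 0, 0.05], "angular": [0, 0, 0], "gripper": -1}, {"travel": [0, 0, 0], "angular": [0, 0, 0], "gripper": -1}])

```text
t: 28.2
position: [0.5208, 0.0456, 0.1123]
eef_rot: [0.001, 0.673, 0.74, 0.002]
wrist_force: [-3.0, 0.2, 13.2]
finger_gap: 0.215
```

Call:
step_arm(targets=[{"travel": [0, 0, 0.05], "angular": [0, 0, 0], "gripper": -1}, {"travel": [0, 0, 0.05], "angular": [0, 0, 0], "gripper": -1}, {"travel": [0, 0, 0], "angular": [0, 0, 0], "gripper": -1}])

```text
t: 28.5
position: [0.521, 0.0459, 0.1021]
eef_rot: [0.001, 0.673, 0.74, 0.002]
wrist_force: [0.4, 0.1, 6.7]
finger_gap: 0.219
```

Call:
step_arm(targets=[{"travel": [0, 0, 0.05], "angular": [0, 0, 0], "gripper": -1}, {"travel": [0, 0, 0.04], "angular": [0, 0, 0], "gripper": -1}, {"travel": [0, 0, 0], "angular": [0, 0, 0], "gripper": -1}])

```text
t: 28.8
position: [0.5215, 0.0459, 0.0938]
eef_rot: [0.001, 0.673, 0.74, 0.002]
wrist_force: [-0.7, -0.0, 14.8]
finger_gap: 0.217
```

Call:
step_arm(targets=[{"travel": [0, 0, 0.04], "angular": [0, 0, 0], "gripper": -1}, {"travel": [0, 0, 0.02], "angular": [0, 0, 0], "gripper": -1}, {"travel": [0, 0, 0], "angular": [0, 0, 0], "gripper": -1}])

```text
t: 29.1
position: [0.5222, 0.0458, 0.0903]
eef_rot: [0.001, 0.673, 0.74, 0.003]
wrist_force: [-9.0, -0.9, 37.3]
finger_gap: 0.215
```

```bash
python3 - <<'E'
from plant import *
from h import *
s=read_state();print(s["t"],s["position"],s["wrist_force"],s["ft_torque"])
W=snapshot("wrist");crop(W["color"],170,80,350,340,3,"pics/w26.png")
E
```

```text
29.1 [0.52220932 0.04582601 0.09028672] [-9.04030581 -0.85980659 37.33475505] [0.25958403 2.08732297 0.08778023]
```

View pics/w26.png

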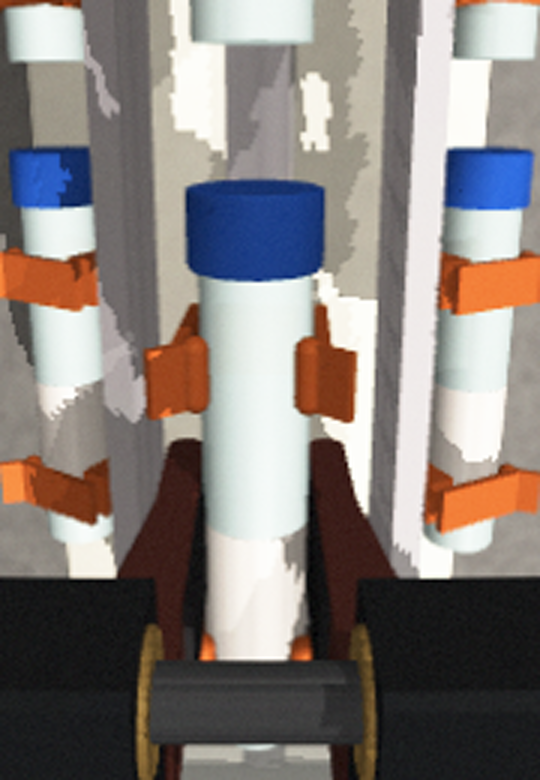

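Same picture as with the first tube: lips closed over the glass, spring bottomed. Release.

Call:
step_arm(targets=[{"travel": [0, 0, -0.08], "angular": [0, 0, 0], "gripper": -1}, {"travel": [0, 0, -0.08], "angular": [0, 0, 0], "gripper": -1}, {"travel": [0, 0, 0], "angular": [0, 0, 0], "gripper": -1}, {"travel": [0, 0, 0], "angular": [0, 0, 0], "gripper": -0.4}, {"travel": [0, 0, 0], "angular": [0, 0, 0], "gripper": -0.2}, {"travel": [0, 0, 0], "angular": [0, 0, 0], "gripper": -0.2}, {"travel": [0, 0, -0.2], "angular": [0, 0, 0], "gripper": -0.2}, {"travel": [0, 0, -0.4], "angular": [0, 0, 0], "gripper": -0.2}])

```text
t: 29.95
position: [0.5169, 0.0452, 0.1604]
eef_rot: [-0.001, 0.673, 0.74, -0.002]
wrist_force: [0.4, 0.2, 0.4]
finger_gap: 0.403
```

Call:
step_arm(targets=[{"travel": [-0.3, 0, -0.4], "angular": [0, 0, 0], "gripper": 0}, {"travel": [-0.4, 0, -0.2], "angular": [0, 0, 0], "gripper": 0}, {"travel": [0, 0, 0], "angular": [0, 0, 0], "gripper": 0}, {"travel": [0, 0, 0], "angular": [0, 0, 0], "gripper": 0}])

```text
t: 30.35
position: [0.5259, -0.0249, 0.2224]
eef_rot: [0.0, 0.674, 0.739, 0.001]
wrist_force: [0.1, 0.6, -0.3]
finger_gap: 0.498
```

```bash
python3 - <<'E'
from plant import *
from h import *
import pickle
s=read_state();print(s["t"],s["position"],s["wrist_force"])
W=snapshot("wrist");crop(W["color"],150,50,350,290,3,"pics/w27.png")
S=snapshot("scene");crop(S["color"],250,120,410,240,5,"pics/s27.png")
T=snapshot("top");crop(T["color"],110,170,290,260,4.4,"pics/t27.png")
pickle.dump((W,S,T),open("w27.pkl","wb"))
for c,o,k,n in ((S,(250,120),5,"S"),(T,(110,170),4.4,"T")):
  for th in (-.061,):
    for y0 in (-.066,.066):
      Q=stand_T(.5174,.1133,.0935,[(.064*np.sin(th),y0+y,.105+.064*np.cos(th)) for y in (-.048,0,.048,.062)])
      print(n,[((x-o+.4)*k).round(0).tolist() for x in proj(c,Q)])
E
```

```text
30.35 [ 0.525945   -0.02488906  0.22239274] [ 0.0950177   0.62488063 -0.32132299]
S [[186.0, 238.0], [283.0, 257.0], [384.0, 276.0], [414.0, 281.0]]
S [[461.0, 290.0], [567.0, 310.0], [676.0, 331.0], [708.0, 337.0]]
T [[584.0, 181.0], [504.0, 188.0], [424.0, 194.0], [400.0, 196.0]]
T [[364.0, 199.0], [283.0, 206.0], [203.0, 212.0], [180.0, 214.0]]
```

View pics/w27.png

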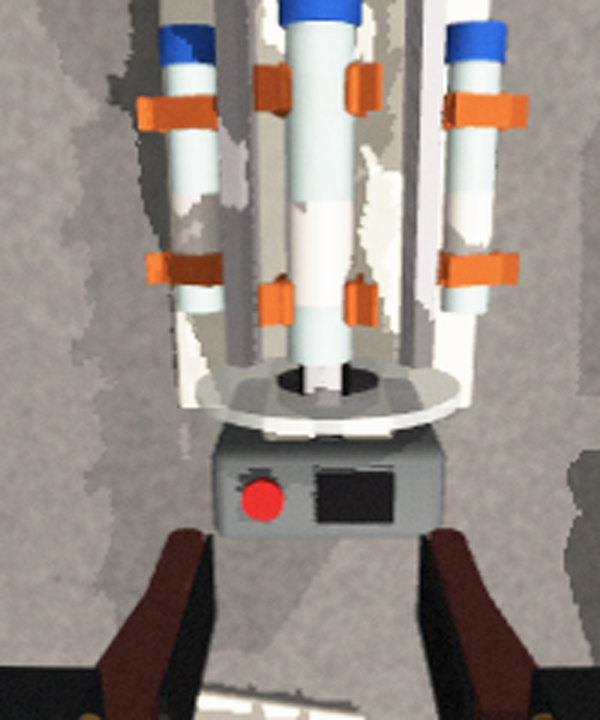

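View pics/s27.png

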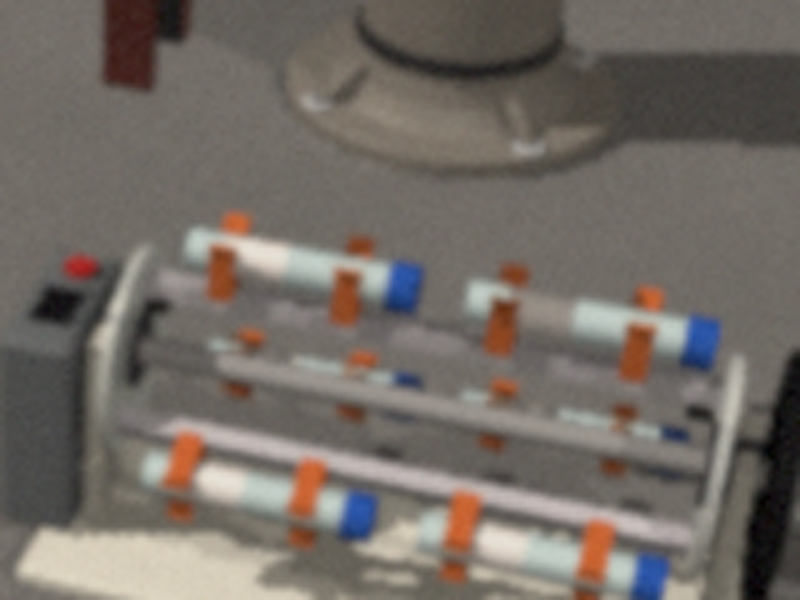

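View pics/t27.png

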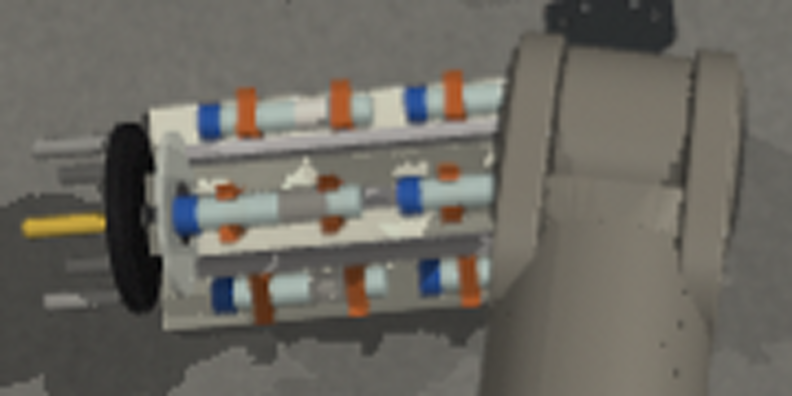

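Call:
step_arm(targets=[{"travel": [0, 0, -0.3], "angular": [0, 0, 0], "gripper": 0}, {"travel": [0, 0, -0.3], "angular": [0, 0, 0], "gripper": 0}, {"travel": [0, 0, 0], "angular": [0, 0, 0], "gripper": 0}, {"travel": [0, 0, 0], "angular": [0, 0, 0], "gripper": 0}])

```text
t: 30.9
position: [0.5259, -0.0231, 0.2819]
eef_rot: [-0.0, 0.672, 0.74, 0.001]
wrist_force: [-0.7, 0.3, -0.0]
finger_gap: 0.5
```

```bash
python3 - <<'E'
from plant import *
from h import *
W=snapshot("wrist");crop(W["color"],130,20,360,290,2.8,"pics/w28.png")
T=snapshot("top");S=snapshot("scene")
for n in ("amber_bottle","tip_box","beaker"): print(n,[(round(a["p"],2),np.round(a["extent"],1).tolist()) for d in(S,T) for a in find_in(d,n)[:1]])
Q=lambda th:stand_T(.5174,.1133,.0935,[(.05*np.sin(th),.225,.105+.05*np.cos(th))])
for th in (-.1,-.061,0.,.05):print(th,proj(W,Q(th))[0].round(1),proj(S,Q(th))[0].round(1),proj(T,Q(th))[0].round(1))
crop(S["color"],380,170,450,230,10,"pics/s28.png")
E
```

```text
amber_bottle [(0.95, [169.4, 232.8, 28.8, 53.0]), (0.75, [316.6, 139.8, 22.7, 21.6])]
tip_box [(0.85, [288.4, 280.9, 69.5, 64.1]), (0.59, [211.8, 140.2, 50.3, 34.9])]
beaker [(0.87, [140.3, 216.1, 28.7, 37.7]), (0.64, [358.4, 156.4, 20.9, 19.6])]
-0.1 [ 255.2 -187.9] [436.3 200.7] [114.8 221.7]
-0.061 [ 257.2 -188.1] [436.3 201.2] [114.7 221. ]
0.0 [ 260.4 -188.1] [436.3 201.9] [114.6 219.9]
0.05 [ 263.1 -188. ] [436.3 202.6] [114.6 218.9]
```

View pics/w28.png

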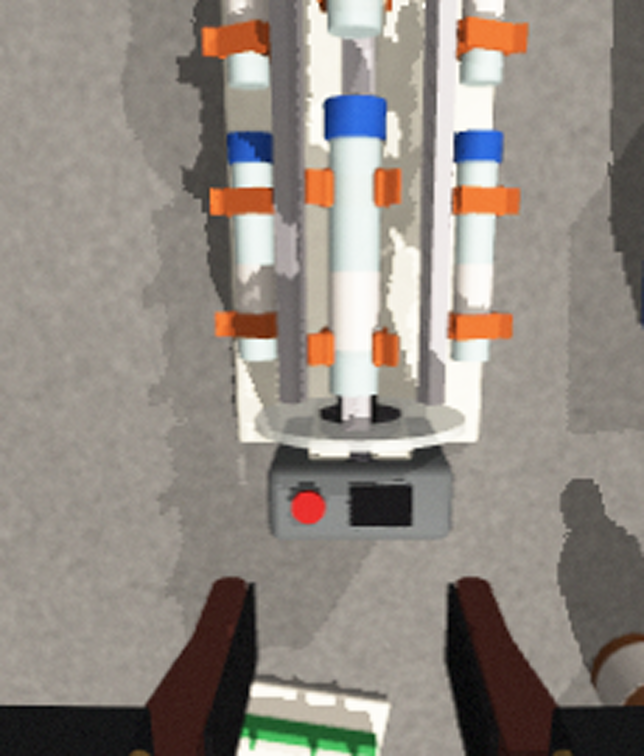

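View pics/s28.png

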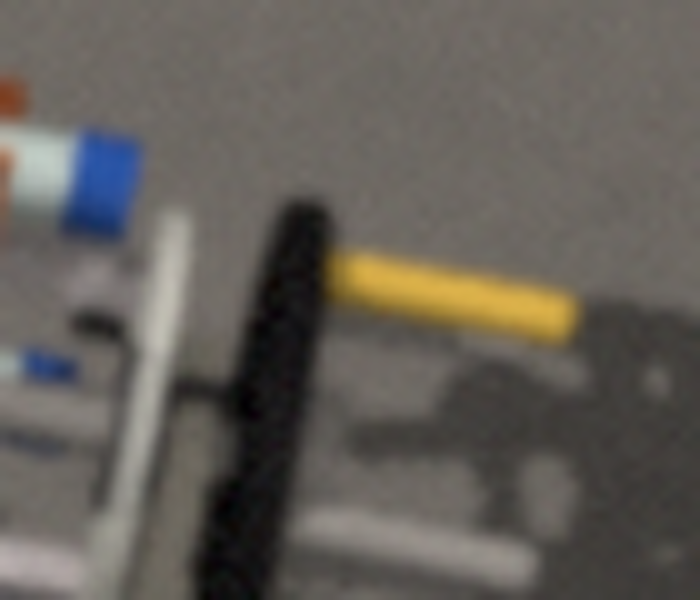

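```bash
python3 -c "
from plant import *
print(sign_off())"
```

```text
the job is handed in; nothing more can be done
None
```

I turned the drum by its pegs in two pulls, about 180° in all, until the empty rail was up. Then I pressed tube 1 (the one nearer +x) into seat_b and tube 2 into seat_a. The job is handed in at about 31 s of the 72 s allowed; `sign_off()` gives no verdict.

**Last checks**
- **Drum:** the image fit puts it about 0.06 to 0.08 rad short of straight up; the limit is 0.2 rad.
- **Clips:** in the wrist view the lips of both clips close over the glass on the seat_a tube, and they looked the same on seat_b right after its pressing. Each tube was pressed until the rail's springs bottomed, with a wrist force of 34 N for the first and 37 N for the second.
- **Position along the rail:** the tubes sit about 4 mm (seat_b) and 2 mm (seat_a) towards +y; the limit is 9 mm.
- **Bystanders:** the detector puts the bottle, tip box and beaker within about 2 px of their starting places.
- **Arm:** it is clear of everything.

**What disagreed or stayed unsure**
- **Fingertip position:** the reported TCP lies about 35 to 42 mm beyond the visible fingertips. My first peg pinch closed on nothing because of this. I corrected for it from the images in every later grasp.
- **Depth in the clips:** in the scene view both tubes appear about 1 px (2 to 3 mm) below the predicted seat line. That is within the camera's uncertainty but as large as the 2.5 mm depth limit, so for depth I rely on the lip views and the press forces.

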